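Pack the kit box and screw its lid down

TASK

Lift the lid off the plywood kit box by its knob and lay it flat on the table, put whatever lies on the table to the left of the box of the recorder's kit (a dusting brush, a red-and-white marker, a loupe; not all are always there) into it, and fit the lid back on so that it sits flat. Then take the orange-handled square driver from its stand and drive both brass tongue screws fully home (clockwise, about half a turn, until each tongue lies across the lid and the screw stops), with the driver upright and centred in the square recess before the first turn and all through it, and turning the screws with nothing else. Finally put the driver back upright in its stand, leaving the yellow- and blue-labelled glue bottles and the green dish where they are.

Things in the scene. Friction and masses are not known exactly. Their poses are not given: they have to be found in the camera images.
- kit_box: fixed open plywood box: 172 (x) x 142 (y) outside, walls 6 thick and 52 high, inside 160 x 130, inner floor 6 above the table. Origin: centre of its underside, on the table; x runs along its long side, away from the robot. 117 from the centre at either end stands a boss (32 dia, 50 high) with an upright brass tongue screw.
- lid_knob (a point): centre of the square knob (26 x 26, 24 tall, sides along the lid's x and y) of the loose plywood lid, on a neck 18 x 18; this point is 24 above the lid plate's top, 34 above its underside. Lid closed: this point 86 above the table, x along the box's x (either way round). Lid flat on the table: 42 above it. Axes: the lid's.
- box_lid: the lid: plate 176 (x) x 146 (y) x 10 thick that rests on the box walls; under it a locating panel 150 x 120 x 8 thick drops into the box mouth with 5 play all round. Origin: centre of the plate's underside. About 0.2 kg.
- screw_near_top (a point): centre of the mouth of the square recess (17.5 wide, 16 deep, square to this point's x and y) in the 29 square brass head of the screw at the box end nearer the robot; 99 above the table at joint 0. Under the head a brass tongue (22 wide, 5 thick, reaching 50 from the axis) points along this point's +x: away from the box at joint 0, over the lid when home. z up: the screw's axis.
- screw_far_top (a point): the same for the screw at the far end of the box, joint screw_far.
- screw_near (a joint): turn of the near screw in rad, growing clockwise seen from above; starts at 0 to 0.3, firm stop at 3.14 (fully home). It sinks 2.5 mm per rad as it turns and holds by friction of about 0.12 N m.
- screw_far (a joint): the same for the far screw.
- driver_grip (a point): centre of the driver's square orange handle (26 x 26, 74 tall, sides along this point's x and y; z up along the driver), 103 above its tip. Below the handle a round black collar (38 dia, 6 thick), then a steel shank 13 dia. Driver 140 long, 0.14 kg. In its stand it hangs upright by the collar, this point 111 above the table, at any yaw.
- driver_tip (a point): lower end of the driver, on its axis: a square tip 15 wide, sides parallel to the handle's, from 8 to 22 above this point; the lowest 8 taper to 7 wide. Axes as driver_grip. In the 17.5 recess it has about 8 degrees of play; it fits every quarter turn.
- driver_stand: fixed dark wooden block 68 x 68 x 68 on the table with an upright through hole 25 dia in its middle, in which the driver hangs with its collar on the block's top (driver tip then 8 above the table). Origin: centre of its underside.
- brush_mid (a point): middle, half-way up, of a flat dusting brush lying on the table: 136 long along its y, 11 thick, wooden handle (12 wide) from 26 behind this point to its +y end, bristles (21 wide) at its -y end. Grasp the handle 8 from this point towards +y, across. May be absent.
- marker_mid (a point): middle, half-way up, of a red-and-white marker lying on the table: 135 long along its y, 17 wide, 16 thick. May be absent.
- loupe_mid (a point): centre, half-way up, of a round black eye loupe standing on the table, 32 dia, 27 tall. May be absent.
- glue_b: small bottle with a yellow label, 34 dia x 50, bystander; origin at its underside.
- green_dish: small round green dish, 68 dia x 14, bystander; origin at its underside.
- glue_a: bottle with a blue label, 42 dia x 75, bystander; origin at its underside.

How it is judged (in metres and radians):
On the way, in this order (a step that is already met when the one before it is completed fails the run):
1. the lid lies flat on the table, clear of the box, released (height (world z) of lid_knob below 0.052 m and angle between lid_knob's own z axis and vertical below 0.08 rad and linear speed of box_lid below 0.03 m/s and contact force between the fingers and box_lid below 0.5 N), for 0.2 s.
2. every kit item is inside the box, released (x of brush_mid in the frame of kit_box between -0.08 and 0.08 m and y of brush_mid in the frame of kit_box between -0.065 and 0.065 m and z of each of brush_mid, marker_mid, loupe_mid in the frame of kit_box below 0.044 m and x of marker_mid in the frame of kit_box between -0.08 and 0.08 m and y of marker_mid in the frame of kit_box between -0.065 and 0.065 m and x of loupe_mid in the frame of kit_box between -0.08 and 0.08 m and y of loupe_mid in the frame of kit_box between -0.065 and 0.065 m and contact force between the fingers and brush below 0.5 N and contact force between the fingers and marker below 0.5 N and contact force between the fingers and loupe below 0.5 N), for 0.2 s.
3. the lid sits flat on the box again, released, with the kit inside (x of lid_knob in the frame of kit_box between -0.009 and 0.009 m and y of lid_knob in the frame of kit_box between -0.009 and 0.009 m and z of lid_knob in the frame of kit_box between 0.082 and 0.09 m and angle between lid_knob's own z axis and vertical below 0.05 rad and x of brush_mid in the frame of kit_box between -0.08 and 0.08 m and y of brush_mid in the frame of kit_box between -0.065 and 0.065 m and z of each of brush_mid, marker_mid, loupe_mid in the frame of kit_box below 0.044 m and x of marker_mid in the frame of kit_box between -0.08 and 0.08 m and y of marker_mid in the frame of kit_box between -0.065 and 0.065 m and x of loupe_mid in the frame of kit_box between -0.08 and 0.08 m and y of loupe_mid in the frame of kit_box between -0.065 and 0.065 m and contact force between the fingers and box_lid below 0.5 N), for 0.2 s.
4. the driver stands upright and centred in the recess of a screw, before either screw has been turned (((horizontal distance between driver_tip and screw_near_top below 0.005 m and angle between driver_tip's own z axis and vertical below 0.12 rad and z of driver_tip in the frame of screw_near_top below -0.006 m) or (horizontal distance between driver_tip and screw_far_top below 0.005 m and angle between driver_tip's own z axis and vertical below 0.12 rad and z of driver_tip in the frame of screw_far_top below -0.006 m)) and value of joint each of screw_near, screw_far below 0.5 rad), for 0.1 s.
5. both screws are fully home (value of joint each of screw_near, screw_far above 2.9 rad), for 0.2 s.
At the end, for the whole second after the job is handed in: All kit items present are inside the box; the lid sits on it within 9 mm and 4 mm in height, level; both screws are turned to at least 2.9 rad of their 3.14; the driver hangs upright in its stand, collar on the block within 4 mm; everything is released and at rest (all of step 5 and x of lid_knob in the frame of kit_box between -0.009 and 0.009 m and y of lid_knob in the frame of kit_box between -0.009 and 0.009 m and z of lid_knob in the frame of kit_box between 0.082 and 0.09 m and angle between lid_knob's own z axis and vertical below 0.05 rad and x of brush_mid in the frame of kit_box between -0.08 and 0.08 m and y of brush_mid in the frame of kit_box between -0.065 and 0.065 m and z of each of brush_mid, marker_mid, loupe_mid in the frame of kit_box below 0.044 m and x of marker_mid in the frame of kit_box between -0.08 and 0.08 m and y of marker_mid in the frame of kit_box between -0.065 and 0.065 m and x of loupe_mid in the frame of kit_box between -0.08 and 0.08 m and y of loupe_mid in the frame of kit_box between -0.065 and 0.065 m and horizontal distance between driver_tip and driver_stand below 0.012 m and angle between driver_tip's own z axis and vertical below 0.08 rad and height (world z) of driver_tip between 0.004 and 0.012 m and linear speed of each of driver, box_lid below 0.03 m/s); the robot touches nothing.
It fails at once if the near screw is turned while the driver is not upright (within 0.17 rad) and centred (within 6 mm) on it (velocity of joint screw_near above 0.15 rad/s and (horizontal distance between driver_tip and screw_near_top above 0.006 m or angle between driver_tip's own z axis and vertical above 0.17 rad)).
It fails at once if the far screw is turned while the driver is not upright (within 0.17 rad) and centred (within 6 mm) on it (velocity of joint screw_far above 0.15 rad/s and (horizontal distance between driver_tip and screw_far_top above 0.006 m or angle between driver_tip's own z axis and vertical above 0.17 rad)).
It fails at once if a glue bottle or the green dish is moved by more than 2 cm (distance of any of glue_b, green_dish, glue_a from where it was at the start of the episode above 0.02 m).
Of brush, marker, loupe only 1 to 3 are there at a start; the rules pass over those that are not, and their reading is None.
At some moment in a run one of brush, marker, loupe may be knocked a few centimetres aside while the robot is not near it.
It also fails if it takes over 210 s, if anything falls off the work surface, if the arm or the gripper's body presses on something with over 40 N, if the wrist force passes 120 N, or if a joint passes its speed limit or range.

ROBOT

A 6-joint arm with a two-finger parallel gripper is mounted at the origin on the work surface; the furniture and walls round the work are solid. World frame = base frame: x ahead of the robot, y to its left, z up, the work surface at z = 0. Lengths are in mm, angles in rad, forces in N, time in s.
With the tool pointing down it reaches from about 275 to 850 mm from the base axis. Payload 5.2 kg.
Tool frame: the origin (TCP) lies at the very end of the fingers, on their centre line; the grasp point (between the pads) lies 19 mm behind it; z points along the fingers, y is the line along which they close (so a half turn about z gives the same grasp; the last joint's range is limited). The gripper opens to 85 mm and grips with 20 to 120 N. Pads are 22 mm wide; open, the fingers measure 114 mm over their backs; the gripper's body (76 mm by 85 mm) begins 54 mm behind the grasp point. The pads swing forward as they close: fully open they stand 13 mm farther back than shut.
Start: joints at [1.006, 0.259, 1.535, -0, 1.348, -0.203], TCP at [194.656, 514.407, 231.31] pointing down, gripper open.
Joint ranges: [-3.14, 3.14], [-0.91, 2.08], [0.19, 2.58], [-1.22, 4.36], [0.22, 2.71], [-3.12, 3.12]. Speed limits (rad/s): [2.57, 2.57, 3.14, 3.14, 3.14, 3.14].

INTERFACE

Orientations are given as [roll, pitch, yaw] about the fixed x, y, z axes, in that order (R = Rz(yaw) Ry(pitch) Rx(roll)).
In Python, from workcell import sensors, imaging, robot gives the robot as it stands.
- The arm moves only by the tool step_arm, never from a script. Its argument "commands" is a list of rows, each an object with "translation": the shift along the tool's x, y, z in m, a list of three; "rotation": the turn, a rotation vector about the tool's x, y, z in rad, a list of three; "grip": the opening in per cent of the stroke, from 0 (shut) to 100 (fully open). A call has 1 to 20 rows; each row is the pose to reach, as a shift and turn from the pose commanded when the call began, along the tool's axes at that moment; what a row does not reach only later rows make up. A row lasts 1/8 s, in which the tool goes at most 62.5 mm and 10.7 degrees, less where a joint would pass 70% of its speed; a pose out of reach is approached as far as the arm can. A call with a gripper value outside its range is refused whole. The fingers move at their own pace and stop on an object; "grip_force" is the grip in N (left out, the last holds). Time passes only in rows, so rows that repeat a pose let the fingers close. It gives the time, the measured TCP pose, the force, the opening and the grip force at its end, in the units of the state.
- sensors.state(): the state, without advancing time (a new reading comes with each control period).
- imaging.grab_frame(name): name is "side" or "top" or "wrist"; returns the picture (384x512x3 uint8, red, green, blue); there is no depth.
- imaging.calibration(name): a dict with "fx", "fy", "cx", "cy" (pixels), "k1" (the pictures are not rectified: a ray, as slopes to the right and down, at radius r is drawn at 1 + k1 r^2 times it, then the intrinsics apply), "R" (3x3) and "t" (3): a world point X has camera coordinates R X + t. Camera axes: x right, y down, z forward; pixel columns grow to the right and rows downward; lengths in mm; the calibration is good to about 2 mm. A picture is of the moment at which its call begins: read the wrist's pose just before it. calibration takes no time and is no camera call; for the wrist camera it gives the pose at the moment of the call.
- robot.hand_in(): hands the job in; it is judged then, once.
The state is a dict: "clock": time; "joints": joint angles; "joint_vel": joint speeds; "effort": joint torques, N m; "eef_pos": TCP position; "tool_rot": TCP orientation; "force": force on the tool from outside, world axes, zero at the start; "torque": the same for the moment, N m; "width": finger opening in mm; "finger_force": force on a finger pad.
Only numpy, scipy, OpenCV 4.12 (cv2) and the standard library are available. Lean on these libraries where they do the work, as an engineer would, in place of code of your own. Each camera call takes 0.05 s, during which the arm holds its last target. There are 200 camera calls.

## Working session

There is one attempt and no reset: what is moved stays moved. The work goes in short steps, Python scripts to look and compute and a tool call to move; the robot and the scene stay as the last step left them, time stands still between calls to the robot, and variables do not carry over. Pictures are saved under pics/ and viewed, at most 14 in all, crops included, and the job is handed in when it is done.

Besides the shell and the picture viewer there is one more tool, called as name(argument=value, ...) on one line, values as JSON. step_arm: Moves the arm, as the interface text tells. Its arguments: {"type":"object","properties":{"commands":{"type":"array","items":{"type":"object","properties":{"translation":{"type":"array","items":{"type":"number"}},"rotation":{"type":"array","items":{"type":"number"}},"grip":{"type":"number"}}}},"grip_force":{"type":"number"}},"required":["commands"]}

```bash
mkdir -p pics; ls; cat > h.py <<'E'
import numpy as np, cv2
from workcell import sensors, imaging, robot
from scipy.spatial.transform import Rotation as Ro
def grab(n,f=None):
    c=imaging.calibration(n); im=imaging.grab_frame(n)
    if f: cv2.imwrite('pics/'+f+'.png',im[:,:,::-1])
    return im,c
def pt(c,u,v,z):
    """pixel -> world point on plane z"""
    K=np.array([[c['fx'],0,c['cx']],[0,c['fy'],c['cy']],[0,0,1.]])
    d=np.array([(u-c['cx'])/c['fx'],(v-c['cy'])/c['fy']]); p=d.copy()
    for _ in range(20): p=d/(1+c['k1']*(p@p))
    R=np.array(c['R']);t=np.array(c['t']); o=-R.T@t; r=R.T@np.array([p[0],p[1],1])
    return o+r*(z-o[2])/r[2]
def px(c,X):
    q=np.array(c['R'])@np.array(X,float)+np.array(c['t']); p=q[:2]/q[2]; p=p*(1+c['k1']*(p@p))
    return np.array([c['fx']*p[0]+c['cx'],c['fy']*p[1]+c['cy']])
def blobs(im,lo,hi,amin=30):
    h=cv2.cvtColor(im,cv2.COLOR_RGB2HSV); m=cv2.inRange(h,np.array(lo),np.array(hi))
    cs,_=cv2.findContours(m,cv2.RETR_EXTERNAL,cv2.CHAIN_APPROX_NONE)
    return sorted([c for c in cs if cv2.contourArea(c)>amin],key=cv2.contourArea,reverse=True)
def delta(target,yaw):
    """tool-frame move to world TCP target (mm) pointing down with tool yaw (tool x axis heading)"""
    s=sensors.state(); R0=Ro.from_euler('xyz',s['tool_rot']); R1=Ro.from_euler('xyz',[np.pi,0,yaw])
    return np.round(R0.inv().apply(np.array(target)-s['eef_pos'])/1000,4), np.round((R0.inv()*R1).as_rotvec(),4)
E
python3 - <<'E'
from h import *
for n in('top','side','wrist'):
    im,c=grab(n,n+'0'); print(n,c)
print(sensors.state())
E
```

```text
pics
top {'fx': 413.91267541712216, 'fy': 413.91267541712216, 'cx': 253.7682346601751, 'cy': 186.48873835022803, 'k1': 0.04852529904604425, 'R': array([[-0.01656086, -0.9995038 , -0.02679369],
       [-0.98176072,  0.02133126, -0.18892028],
       [ 0.18939808,  0.02317631, -0.98162683]]), 't': array([ -25.24909898,  529.96874686, 1129.19512218])}
side {'fx': 473.93632988187875, 'fy': 473.93632988187875, 'cx': 253.65251568276494, 'cy': 188.88800200911308, 'k1': -0.061689170880083286, 'R': array([[-0.7453771 ,  0.66663999,  0.00202712],
       [ 0.44024074,  0.49451661, -0.74942739],
       [-0.50060071, -0.55771359, -0.66208344]]), 't': array([ 415.22554673, -150.93859244, 2051.68323337])}
wrist {'fx': 345.3147310091709, 'fy': 345.3147310091709, 'cx': 255.4796749058449, 'cy': 186.73820573760466, 'k1': -0.09527021996532849, 'R': array([[ 0.35413701,  0.93519157, -0.00192287],
       [ 0.89095425, -0.33675894,  0.30462098],
       [ 0.28423143, -0.10959075, -0.95247171]]), 't': array([-549.22130996,  -39.53264468,  379.32566953])}
{'clock': 0.15, 'joints': array([ 1.00618331e+00,  2.59159885e-01,  1.53585156e+00,  4.28401593e-05,
        1.34802099e+00, -2.02808738e-01]), 'joint_vel': array([ 0.00080423, -0.0012709 , -0.00289535,  0.00025795,  0.00026379,
        0.00089893]), 'effort': array([ 2.43859140e-03, -4.46382666e+01, -2.90819961e+01, -2.59402032e-04,
        8.21632217e-03,  4.31348542e-05]), 'eef_pos': array([194.41944289, 514.04448745, 230.66616478]), 'tool_rot': array([-3.14019079e+00, -3.30914414e-04,  2.77977865e+00]), 'force': array([ 0.74630428,  0.00150192, -0.70008395]), 'torque': array([-0.02498967,  0.02822517,  0.04310361]), 'finger_force': 0.0, 'width': 85.2059891411144}
```

View pics/top0.png

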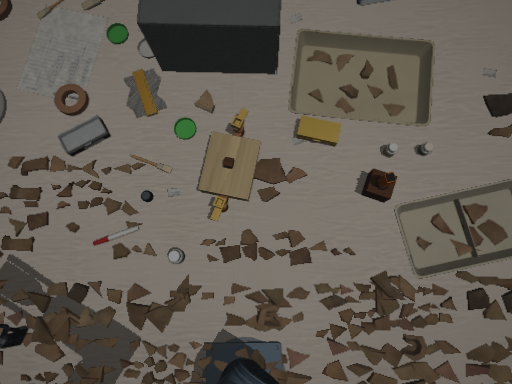

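View pics/side0.png

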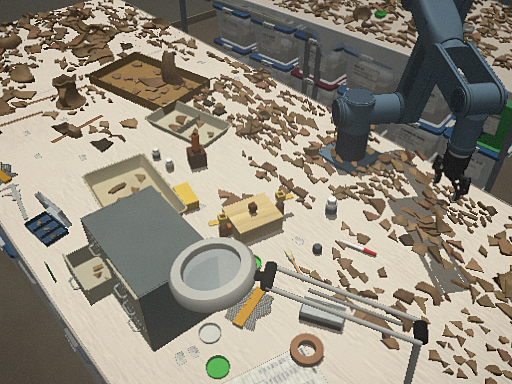

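Top view: box at (229,166) with its knob at (228,162); near screw at (222,203) and far screw at (238,122). Brush at (151,162), marker (117,236), loupe (147,196), stand/driver (380,183), green dish (185,128). Bottles are at (175,256), (392,149) and (427,148). The side view agrees with this.

```bash
python3 - <<'E'
from h import *
c=imaging.calibration('top'); print('cam',-np.array(c['R']).T@c['t'])
for n,u,v,z in [('knob',228,162,86),('near',222,204,99),('far',238,122,99),('brush',151,162,6),('marker',117,236,8),('mk red',97,242,8),('mk white',137,230,8),('loupe',147,196,27),('stand',380,184,68),('driver',384,178,145),('dish',185,128,14),('b1',175,256,60),('b2',392,149,60),('b3',427,148,60),('lidTL',214,132,62),('lidTR',261,142,62),('lidBR',244,200,62),('lidBL',198,190,62),('cab',160,72,150),('cabR',280,72,150)]:
    print(n,np.round(pt(c,u,v,z)))
E
```

```text
cam [ 306.01696498  -62.7120427  1207.89355096]
knob [594.  35.  86.]
near [473.  50.  99.]
far [706.   5.  99.]
brush [620. 273.   6.]
marker [400. 364.   8.]
mk red [384. 421.   8.]
mk white [416. 307.   8.]
loupe [512. 276.  27.]
stand [ 525. -386.   68.]
driver [ 526. -376.  145.]
dish [721. 171.  14.]
b1 [338. 184.  60.]
b2 [ 627. -429.   60.]
b3 [ 627. -526.   60.]
lidTL [690.  77.  62.]
lidTR [657. -59.  62.]
lidBR [489.  -8.  62.]
lidBL [520. 122.  62.]
cab [836. 215. 150.]
cabR [ 827. -115.  150.]
```

View pics/wrist0.png

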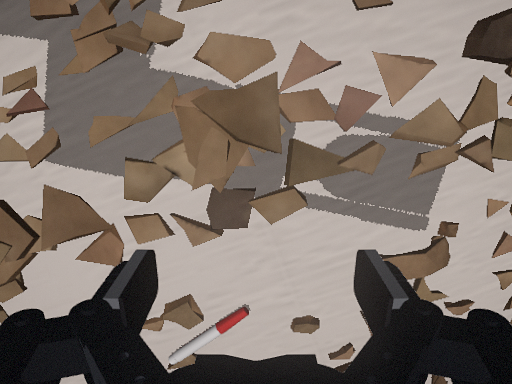

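```bash
python3 - <<'E'
from h import *
print(delta([500,42,380],2.95))
im=cv2.imread('pics/top0.png'); a=im[90:300,90:420]
cv2.imwrite('pics/crop1.png',cv2.resize(a,None,fx=2.4,fy=2.4,interpolation=cv2.INTER_CUBIC))
E
```

```text
(array([-0.4528, -0.3335, -0.149 ]), array([-0.0014, -0.0004, -0.1702]))
```

View pics/crop1.png

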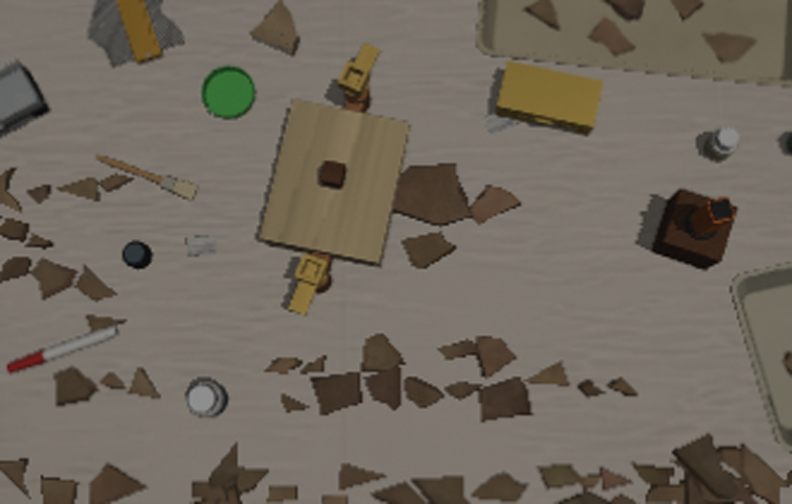

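The crop shows a clear patch of table at crop (580,260), which is full-image (332,198), for the lid. All three kit items are present.

step_arm(commands=[{"translation": [0, 0, -0.149], "rotation": [0, 0, 0], "grip": 100}, {"translation": [0, 0, -0.149], "rotation": [0, 0, 0], "grip": 100}, {"translation": [0, 0, -0.149], "rotation": [0, 0, 0], "grip": 100}, {"translation": [-0.4528, -0.3335, -0.149], "rotation": [0, 0, -0.17], "grip": 100}, {"translation": [-0.4528, -0.3335, -0.149], "rotation": [0, 0, -0.17], "grip": 100}, {"translation": [-0.4528, -0.3335, -0.149], "rotation": [0, 0, -0.17], "grip": 100}, {"translation": [-0.4528, -0.3335, -0.149], "rotation": [0, 0, -0.17], "grip": 100}, {"translation": [-0.4528, -0.3335, -0.149], "rotation": [0, 0, -0.17], "grip": 100}, {"translation": [-0.4528, -0.3335, -0.149], "rotation": [0, 0, -0.17], "grip": 100}, {"translation": [-0.4528, -0.3335, -0.149], "rotation": [0, 0, -0.17], "grip": 100}, {"translation": [-0.4528, -0.3335, -0.149], "rotation": [0, 0, -0.17], "grip": 100}, {"translation": [-0.4528, -0.3335, -0.149], "rotation": [0, 0, -0.17], "grip": 100}, {"translation": [-0.4528, -0.3335, -0.149], "rotation": [0, 0, -0.17], "grip": 100}, {"translation": [-0.4528, -0.3335, -0.149], "rotation": [0, 0, -0.17], "grip": 100}, {"translation": [-0.4528, -0.3335, -0.149], "rotation": [0, 0, -0.17], "grip": 100}, {"translation": [-0.4528, -0.3335, -0.149], "rotation": [0, 0, -0.17], "grip": 100}])

```text
clock: 2.15
eef_pos: [499.6, 43.5, 380.7]
tool_rot: [3.141, 0.001, 2.952]
force: [-0.2, 0.0, -0.1]
width: 85.3
finger_force: 0.0
```

```bash
python3 - <<'E'
from h import *
s=sensors.state(); print(s['eef_pos'],s['tool_rot'],s['joints'])
im,c=grab('wrist','w1')
print(pt(imaging.calibration('top'),332,198,10), c['t'])
np.save('c1.npy',c,allow_pickle=True)
E
```

```text
[499.56252184  43.51018665 380.73764055] [3.14143654e+00 6.81646133e-04 2.95193415e+00] [-1.36005285e-01  1.10713649e-01  1.36127025e+00  1.19909322e-04
  1.66891972e+00 -1.51713137e+00]
[ 498.05395002 -261.74417411   10.        ] [-137.00037305 -544.84806242  373.81810297]
```

View pics/w1.png

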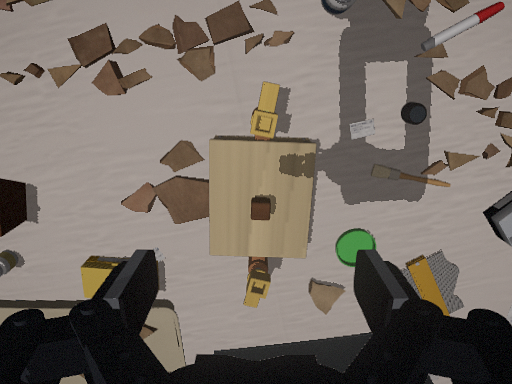

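Wrist view: near screw recess at (264,124), far at (259,285), knob (260,208), lid corners (210,139), (316,143), (308,258), (209,257). Dish at (355,246), brush (408,176), marker (463,26), loupe (414,113).

```bash
python3 - <<'E'
from h import *
c=np.load('c1.npy',allow_pickle=True).item(); im=cv2.imread('pics/w1.png')[:,:,::-1]
h=cv2.cvtColor(im,cv2.COLOR_RGB2HSV)
for p in [(264,116),(264,124),(275,90),(258,285),(260,208),(240,170),(230,240),(300,163),(330,120)]: print(p,h[p[1],p[0]])
print('corners',[np.round(pt(c,u,v,62)) for u,v in[(210,139),(316,143),(308,258),(209,257)]])
print('knob',pt(c,260.5,208,92),'near',pt(c,264,124,99),'far',pt(c,259,286,99))
for n,u,v,z in [('brush ends',373,172,6),('',449,184,6),('marker',424,46,8),('',503,6,8),('loupe',414,113,13),('dish',355,246,10)]: print(n,np.round(pt(c,u,v,z)))
E
```

```text
(264, 116) [ 21 135 145]
(264, 124) [ 21 137 173]
(275, 90) [ 21 135 174]
(258, 285) [ 21 138 166]
(260, 208) [ 13 126  85]
(240, 170) [ 19  74 158]
(230, 240) [ 19  80 157]
(300, 163) [19 83 89]
(330, 120) [ 12  27 158]
corners [array([490., -17.,  62.]), array([523., 122.,  62.]), array([694.,  87.,  62.]), array([664., -59.,  62.])]
knob [589.34469928  33.09852602  92.        ] near [479.57586866  57.95465925  99.        ] far [704.03890937   9.35969739  99.        ]
brush ends [597. 212.   6.]
 [640. 335.   6.]
marker [422. 305.   8.]
 [382. 432.   8.]
loupe [515. 280.  13.]
dish [718. 171.  10.]
```

```bash
python3 - <<'E'
from h import *
print(delta([591,33.4,67],2.927))
E
```

```text
(array([-0.0914,  0.0074,  0.3138]), array([0.0001, 0.0007, 0.0248]))
```

step_arm(commands=[{"translation": [-0.0914, 0.0074, 0.05], "rotation": [0, 0, 0.025], "grip": 100}, {"translation": [-0.0914, 0.0074, 0.11], "rotation": [0, 0, 0.025], "grip": 100}, {"translation": [-0.0914, 0.0074, 0.17], "rotation": [0, 0, 0.025], "grip": 100}, {"translation": [-0.0914, 0.0074, 0.22], "rotation": [0, 0, 0.025], "grip": 100}, {"translation": [-0.0914, 0.0074, 0.25], "rotation": [0, 0, 0.025], "grip": 100}, {"translation": [-0.0914, 0.0074, 0.28], "rotation": [0, 0, 0.025], "grip": 100}, {"translation": [-0.0914, 0.0074, 0.3], "rotation": [0, 0, 0.025], "grip": 100}, {"translation": [-0.0914, 0.0074, 0.3135], "rotation": [0, 0, 0.025], "grip": 100}, {"translation": [-0.0914, 0.0074, 0.3135], "rotation": [0, 0, 0.025], "grip": 100}, {"translation": [-0.0914, 0.0074, 0.3135], "rotation": [0, 0, 0.025], "grip": 0}, {"translation": [-0.0914, 0.0074, 0.3135], "rotation": [0, 0, 0.025], "grip": 0}, {"translation": [-0.0914, 0.0074, 0.3135], "rotation": [0, 0, 0.025], "grip": 0}, {"translation": [-0.0914, 0.0074, 0.3135], "rotation": [0, 0, 0.025], "grip": 0}, {"translation": [-0.0914, 0.0074, 0.3135], "rotation": [0, 0, 0.025], "grip": 0}, {"translation": [-0.0914, 0.0074, 0.3135], "rotation": [0, 0, 0.025], "grip": 0}, {"translation": [-0.0914, 0.0074, 0.3135], "rotation": [0, 0, 0.025], "grip": 0}], grip_force=50)

```text
clock: 4.2
eef_pos: [591.7, 32.0, 67.6]
tool_rot: [3.141, 0.001, 2.925]
force: [-0.4, -0.5, 5.4]
width: 25.3
finger_force: 51.2
```

```bash
python3 - <<'E'
from h import *
s=sensors.state(); print(s['eef_pos'],s['tool_rot'],s['width'],s['finger_force'],s['force'])
print(delta([500,-245,130],2.927), delta([500,-245,27],2.927))
E
```

```text
[591.72152829  32.04105996  67.58940855] [3.14136794e+00 1.28787707e-03 2.92466765e+00] 25.27902419373918 51.236969232559204 [-0.41083818 -0.46618501  5.40218164]
(array([ 0.0299, -0.2903, -0.0625]), array([ 0.0002,  0.0013, -0.0023])) (array([ 0.03  , -0.2903,  0.0405]), array([ 0.0002,  0.0013, -0.0023]))
```

step_arm(commands=[{"translation": [0, 0, -0.02], "rotation": [0, 0, 0], "grip": 0}, {"translation": [0, 0, -0.05], "rotation": [0, 0, 0], "grip": 0}, {"translation": [0, 0, -0.08], "rotation": [0, 0, 0], "grip": 0}, {"translation": [0, -0.04, -0.08], "rotation": [0, 0, 0], "grip": 0}, {"translation": [0, -0.08, -0.08], "rotation": [0, 0, 0], "grip": 0}, {"translation": [0, -0.13, -0.08], "rotation": [0, 0, 0], "grip": 0}, {"translation": [0.02, -0.18, -0.08], "rotation": [0, 0, -0.1], "grip": 0}, {"translation": [0.05, -0.23, -0.06], "rotation": [0, 0, -0.215], "grip": 0}, {"translation": [0.05, -0.27, -0.04], "rotation": [0, 0, -0.215], "grip": 0}, {"translation": [0.05, -0.29, -0.02], "rotation": [0, 0, -0.215], "grip": 0}, {"translation": [0.05, -0.29, 0.0], "rotation": [0, 0, -0.215], "grip": 0}, {"translation": [0.05, -0.29, 0.02], "rotation": [0, 0, -0.215], "grip": 0}, {"translation": [0.05, -0.29, 0.035], "rotation": [0, 0, -0.215], "grip": 0}, {"translation": [0.05, -0.29, 0.043], "rotation": [0, 0, -0.215], "grip": 0}, {"translation": [0.05, -0.29, 0.043], "rotation": [0, 0, -0.215], "grip": 0}, {"translation": [0.05, -0.29, 0.043], "rotation": [0, 0, -0.215], "grip": 0}])

```text
clock: 6.2
eef_pos: [480.4, -240.5, 24.1]
tool_rot: [-3.141, 0.001, 3.14]
force: [0.3, 0.2, -2.8]
width: 25.2
finger_force: 50.5
```

step_arm(commands=[{"translation": [0, 0, 0], "rotation": [0, 0, 0], "grip": 100}, {"translation": [0, 0, 0], "rotation": [0, 0, 0], "grip": 100}, {"translation": [0, 0, 0], "rotation": [0, 0, 0], "grip": 100}, {"translation": [0, 0, 0], "rotation": [0, 0, 0], "grip": 100}, {"translation": [0, 0, 0], "rotation": [0, 0, 0], "grip": 100}, {"translation": [0, 0, -0.05], "rotation": [0, 0, 0], "grip": 100}, {"translation": [0, 0, -0.1], "rotation": [0, 0, 0], "grip": 100}, {"translation": [0, 0.02, -0.16], "rotation": [0, 0, 0], "grip": 100}, {"translation": [0, 0.05, -0.21], "rotation": [0, 0, 0], "grip": 100}, {"translation": [0.01, 0.55, -0.326], "rotation": [0, 0, 0], "grip": 100}, {"translation": [0.01, 0.55, -0.326], "rotation": [0, 0, 0], "grip": 100}, {"translation": [0.01, 0.55, -0.326], "rotation": [0, 0, 0], "grip": 100}, {"translation": [0.01, 0.55, -0.326], "rotation": [0, 0, 0], "grip": 100}, {"translation": [0.01, 0.55, -0.326], "rotation": [0, 0, 0], "grip": 100}, {"translation": [0.01, 0.55, -0.326], "rotation": [0, 0, 0], "grip": 100}, {"translation": [0.01, 0.55, -0.326], "rotation": [0, 0, 0], "grip": 100}, {"translation": [0.01, 0.55, -0.326], "rotation": [0, 0, 0], "grip": 100}, {"translation": [0.01, 0.55, -0.326], "rotation": [0, 0, 0], "grip": 100}, {"translation": [0.01, 0.55, -0.326], "rotation": [0, 0, 0], "grip": 100}, {"translation": [0.01, 0.55, -0.326], "rotation": [0, 0, 0], "grip": 100}])

```text
clock: 8.7
eef_pos: [471.1, 308.1, 349.2]
tool_rot: [-3.14, -0.001, 3.138]
force: [-0.1, -1.4, 0.1]
width: 85.5
finger_force: 0.0
```

```bash
python3 - <<'E'
from h import *
s=sensors.state(); print(s['eef_pos'],s['tool_rot'],s['joints'])
im,c=grab('wrist'); t,_=grab('top')
np.save('c2.npy',c,allow_pickle=True)
cv2.imwrite('pics/w2.png',np.hstack([im[:,:,::-1],cv2.resize(t[120:310,160:300],None,fx=2,fy=2)[:380,:280,::-1].copy() if 0 else im[:,:1,::-1]]))
cv2.imwrite('pics/t2.png',t[:,:,::-1])
E
```

```text
[471.05692776 308.09591603 349.24501464] [-3.14042567e+00 -9.59688397e-04  3.13837194e+00] [ 3.81537943e-01  2.34035343e-01  1.28500614e+00 -7.22475685e-04
  1.62387869e+00 -1.18607608e+00]
```

View pics/w2.png

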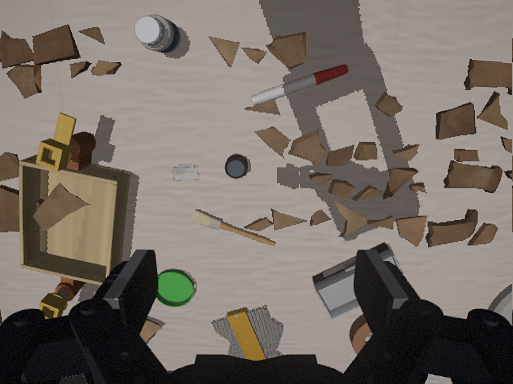

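View pics/t2.png

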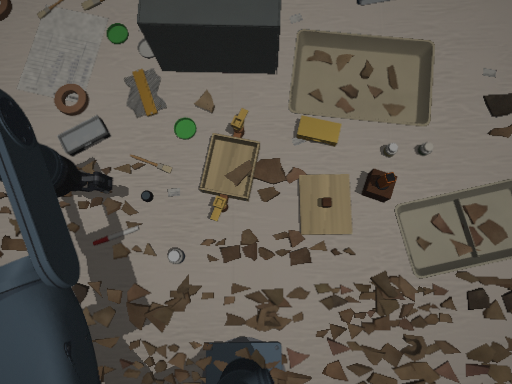

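Open box at left: rim from (22,160) to (130,175). Brush from bristles (196,214) to handle end (275,243), marker (254,100) to (347,69), loupe (236,166). The lid lies flat on the table.

```bash
python3 - <<'E'
from h import *
c=np.load('c2.npy',allow_pickle=True).item()
b=[pt(c,196,214,6),pt(c,275,243,6)];m=[pt(c,254,100,8),pt(c,347,69,8)]
for n,(p,q) in(('brush',b),('marker',m)):
    d=q-p;L=np.hypot(*d[:2]);d/=L; print(n,p.round(),q.round(),'L',L,'mid',(p+q)/2,'yaw',np.arctan2(d[1],d[0]))
    if n=='brush': g=(p+q)/2+8*d
    else: g=(p+q)/2
    print('grasp',g.round(1))
print('loupe',pt(c,236,166,13),'near',pt(c,48,155,99))
g=(b[0]+b[1])/2; 
print(delta([471,308,349],3.14))
E
```

```text
brush [591. 217.   6.] [640. 337.   6.] L 130.16284175794254 mid [615.94740101 277.12478877   6.        ] yaw 1.1847242480692153
grasp [619.  284.5   6. ]
marker [423. 306.   8.] [382. 431.   8.] L 132.05622528637446 mid [402.39242827 368.37297665   8.        ] yaw 1.8906751104814494
grasp [402.4 368.4   8. ]
loupe [514.88805096 279.61797872  13.        ] near [477.77960632  58.00550802  99.        ]
(array([0.0003, 0.0001, 0.0005]), array([-0.0007, -0.0006, -0.0025]))
```

step_arm(commands=[{"translation": [-0.148, -0.0236, 0.05], "rotation": [0, 0, 1.953], "grip": 100}, {"translation": [-0.148, -0.0236, 0.1], "rotation": [0, 0, 1.953], "grip": 100}, {"translation": [-0.148, -0.0236, 0.15], "rotation": [0, 0, 1.953], "grip": 100}, {"translation": [-0.148, -0.0236, 0.2], "rotation": [0, 0, 1.953], "grip": 100}, {"translation": [-0.148, -0.0236, 0.25], "rotation": [0, 0, 1.953], "grip": 100}, {"translation": [-0.148, -0.0236, 0.27], "rotation": [0, 0, 1.953], "grip": 60}, {"translation": [-0.148, -0.0236, 0.27], "rotation": [0, 0, 1.953], "grip": 60}, {"translation": [-0.148, -0.0236, 0.27], "rotation": [0, 0, 1.953], "grip": 60}, {"translation": [-0.148, -0.0236, 0.27], "rotation": [0, 0, 1.953], "grip": 60}, {"translation": [-0.148, -0.0236, 0.28], "rotation": [0, 0, 1.953], "grip": 60}, {"translation": [-0.148, -0.0236, 0.29], "rotation": [0, 0, 1.953], "grip": 60}, {"translation": [-0.148, -0.0236, 0.29], "rotation": [0, 0, 1.953], "grip": 60}, {"translation": [-0.148, -0.0236, 0.29], "rotation": [0, 0, 1.953], "grip": 60}])

```text
clock: 10.42
eef_pos: [619.4, 284.9, 60.2]
tool_rot: [3.141, -0.0, 1.187]
force: [-0.1, 0.1, -0.4]
width: 51.2
finger_force: 0.0
```

```bash
python3 - <<'E'
from h import *
s=sensors.state(); print(s['eef_pos'],s['tool_rot'],s['width'])
im,c=grab('wrist','w3')
B=blobs(im,(8,60,90),(25,200,220),60)
print([(cv2.contourArea(b),np.round(cv2.minAreaRect(b)[0]),np.round(cv2.minAreaRect(b)[1])) for b in B[:6]])
# project expected grasp & ends
for p in [(591,217,6),(640,337,6),(619,284.5,6)]: print(px(c,p))
print(delta([619,284.5,2],1.185))
E
```

```text
[619.38655289 284.93583358  60.18339367] [ 3.14130698e+00 -1.59919629e-04  1.18719673e+00] 51.17832124550538
[(2637.5, array([165., 115.]), array([99., 52.])), (1837.0, array([ 22., 227.]), array([72., 39.])), (1697.0, array([259., 190.]), array([ 15., 148.])), (1614.5, array([31., 23.]), array([49., 39.])), (1214.5, array([225., 176.]), array([68., 25.])), (1041.0, array([120.,  33.]), array([61., 29.]))]
[253.6877266  311.01997098]
[254.20526954 118.08229147]
[254.60670281 211.76612934]
(array([-0.0009, -0.0002,  0.0584]), array([ 0.0006, -0.0005,  0.0022]))
```

View pics/w3.png

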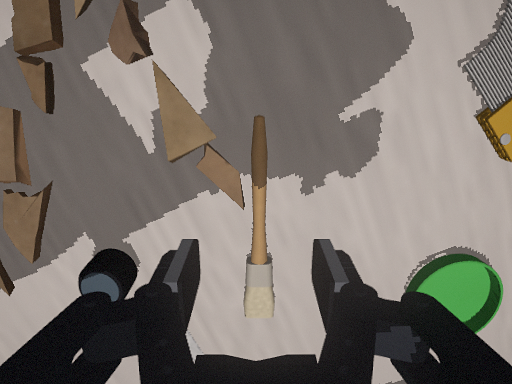

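Brush lies centred between the fingers: axis at column 259, about 3 mm right of the expected line. Grasping it.

step_arm(commands=[{"translation": [-0.001, 0.003, 0.03], "rotation": [0, 0, 0], "grip": 60}, {"translation": [-0.001, 0.003, 0.05], "rotation": [0, 0, 0], "grip": 60}, {"translation": [-0.001, 0.003, 0.057], "rotation": [0, 0, 0], "grip": 60}, {"translation": [-0.001, 0.003, 0.057], "rotation": [0, 0, 0], "grip": 60}, {"translation": [-0.001, 0.003, 0.057], "rotation": [0, 0, 0], "grip": 0}, {"translation": [-0.001, 0.003, 0.057], "rotation": [0, 0, 0], "grip": 0}, {"translation": [-0.001, 0.003, 0.057], "rotation": [0, 0, 0], "grip": 0}, {"translation": [-0.001, 0.003, 0.057], "rotation": [0, 0, 0], "grip": 0}, {"translation": [-0.001, 0.003, 0.057], "rotation": [0, 0, 0], "grip": 0}, {"translation": [-0.001, 0.003, 0.057], "rotation": [0, 0, 0], "grip": 0}, {"translation": [-0.001, 0.003, 0.057], "rotation": [0, 0, 0], "grip": 0}, {"translation": [-0.001, 0.003, 0.03], "rotation": [0, 0, 0], "grip": 0}, {"translation": [-0.001, 0.003, -0.02], "rotation": [0, 0, 0], "grip": 0}, {"translation": [-0.001, 0.003, -0.07], "rotation": [0, 0, 0], "grip": 0}, {"translation": [-0.001, 0.003, -0.1], "rotation": [0, 0, 0], "grip": 0}, {"translation": [-0.001, 0.003, -0.1], "rotation": [0, 0, 0], "grip": 0}], grip_force=40)

```text
clock: 12.48
eef_pos: [623.0, 284.2, 163.0]
tool_rot: [3.137, -0.004, 1.187]
force: [0.6, -0.4, -1.0]
width: 8.2
finger_force: 39.1
```

```bash
python3 - <<'E'
from h import *
s=sensors.state(); print(s['eef_pos'],s['tool_rot'],s['width'],s['joints'])
C=np.array([592,33.5]);a=-.215;R=np.array([[np.cos(a),-np.sin(a)],[np.sin(a),np.cos(a)]])
for b,z in(((8,33),160),((8,33),12)): print(delta([*(C+R@b),z],-.215))
E
```

```text
[622.98492279 284.17222047 162.97295142] [ 3.13680737 -0.00359583  1.18687907] 8.21363082551543 [ 2.65440194e-01  5.41302995e-01  1.27657037e+00 -3.05628436e-05
  1.31773364e+00  6.49373614e-01]
(array([-0.2102,  0.0675,  0.0025]), array([ 0.0015, -0.0063,  1.4019]))
(array([-0.2107,  0.0668,  0.1505]), array([ 0.0015, -0.0063,  1.4019]))
```

step_arm(commands=[{"translation": [-0.2102, 0.0675, 0], "rotation": [0, 0, 1.4], "grip": 0}, {"translation": [-0.2102, 0.0675, 0], "rotation": [0, 0, 1.4], "grip": 0}, {"translation": [-0.2102, 0.0675, 0], "rotation": [0, 0, 1.4], "grip": 0}, {"translation": [-0.2102, 0.0675, 0], "rotation": [0, 0, 1.4], "grip": 0}, {"translation": [-0.2102, 0.0675, 0], "rotation": [0, 0, 1.4], "grip": 0}, {"translation": [-0.2102, 0.0675, 0], "rotation": [0, 0, 1.4], "grip": 0}, {"translation": [-0.2102, 0.0675, 0], "rotation": [0, 0, 1.4], "grip": 0}, {"translation": [-0.2102, 0.0675, 0], "rotation": [0, 0, 1.4], "grip": 0}, {"translation": [-0.2102, 0.0675, 0], "rotation": [0, 0, 1.4], "grip": 0}, {"translation": [-0.2102, 0.0675, 0.04], "rotation": [0, 0, 1.4], "grip": 0}, {"translation": [-0.2102, 0.0675, 0.08], "rotation": [0, 0, 1.4], "grip": 0}])

```text
clock: 13.85
eef_pos: [605.0, 63.6, 78.4]
tool_rot: [3.142, -0.0, -0.211]
force: [0.1, 0.3, -0.5]
width: 8.2
finger_force: 39.2
```

```bash
python3 - <<'E'
from h import *
s=sensors.state(); print(s['eef_pos'],s['tool_rot'],s['width'],s['joints'])
C=np.array([592,33.5]);a=-.215;R=np.array([[np.cos(a),-np.sin(a)],[np.sin(a),np.cos(a)]])
print(delta([*(C+R@(8,33)),12],-.215))
im,c=grab('wrist','w4')
E
```

```text
[604.98691959  63.57790365  78.38543622] [ 3.14157693e+00 -1.58623875e-04 -2.10785401e-01] 8.2078009096527 [-7.84368712e-02  4.96657879e-01  1.57974754e+00 -4.17442854e-05
  1.06503207e+00  1.70316508e+00]
(array([ 0.0017, -0.0008,  0.0664]), array([ 0.    , -0.0002,  0.0042]))
```

View pics/w4.png

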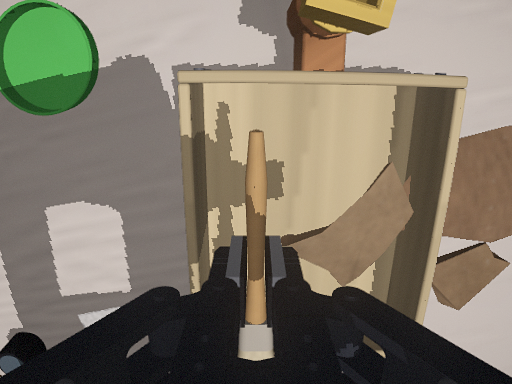

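Brush is held over the open box, with its far end at (257,130) inside the walls (columns 190 to 465). Lowering and releasing.

step_arm(commands=[{"translation": [0.001, 0, 0.04], "rotation": [0, 0, 0], "grip": 0}, {"translation": [0.001, 0, 0.06], "rotation": [0, 0, 0], "grip": 0}, {"translation": [0.001, 0, 0.066], "rotation": [0, 0, 0], "grip": 0}, {"translation": [0.001, 0, 0.066], "rotation": [0, 0, 0], "grip": 25}, {"translation": [0.001, 0, 0.066], "rotation": [0, 0, 0], "grip": 25}, {"translation": [0.001, 0, 0.066], "rotation": [0, 0, 0], "grip": 25}, {"translation": [0.001, 0, 0.066], "rotation": [0, 0, 0], "grip": 25}, {"translation": [0.001, 0, 0.03], "rotation": [0, 0, 0], "grip": 25}, {"translation": [0.001, 0, -0.03], "rotation": [0, 0, 0], "grip": 25}, {"translation": [0.001, 0, -0.08], "rotation": [0, 0, 0], "grip": 60}, {"translation": [0.001, 0, -0.12], "rotation": [0, 0, 0], "grip": 60}])

```text
clock: 15.28
eef_pos: [606.6, 63.3, 202.7]
tool_rot: [-3.141, -0.003, -0.213]
force: [0.5, -0.3, -0.5]
width: 51.3
finger_force: 0.0
```

```bash
python3 - <<'E'
from h import *
s=sensors.state(); print(s['eef_pos'],s['tool_rot'])
im,c=grab('top','t5')
for n,lo,hi in(('red',(170,120,60),(180,255,255)),('red0',(0,150,60),(6,255,255))):
  for b in blobs(im,lo,hi,8)[:3]: print(n,cv2.minAreaRect(b), pt(c,*cv2.minAreaRect(b)[0],8).round())
a=im[180:260,80:180]
h=cv2.cvtColor(im,cv2.COLOR_RGB2HSV)[180:250,80:180]
m=(h[...,2]<60).astype('uint8'); n,l,st,ce=cv2.connectedComponentsWithStats(m)
for i in range(1,n):
  if st[i,4]>15: print('dark',ce[i]+[80,180],st[i,4],pt(c,*(ce[i]+[80,180]),13).round())
print('to marker',delta([402.4,368.4,160],1.89))
E
```

```text
[606.58937677  63.32232972 202.71467434] [-3.14122213e+00 -2.65211655e-03 -2.13096700e-01]
red0 ((98.37931060791016, 241.44827270507812), (3.713906764984131, 11.14172077178955), 68.19859313964844) [386. 417.   8.]
dark [135.94285714 185.4       ] 70 [547. 314.  13.]
dark [ 98.8125 187.5   ] 16 [543. 423.  13.]
to marker (array([-0.2671, -0.2546,  0.0459]), array([ 0.0108, -0.0083, -2.103 ]))
```

step_arm(commands=[{"translation": [-0.2671, -0.2546, 0.0], "rotation": [0, 0, -2.103], "grip": 60}, {"translation": [-0.2671, -0.2546, 0.0], "rotation": [0, 0, -2.103], "grip": 60}, {"translation": [-0.2671, -0.2546, 0.0], "rotation": [0, 0, -2.103], "grip": 60}, {"translation": [-0.2671, -0.2546, 0.0], "rotation": [0, 0, -2.103], "grip": 60}, {"translation": [-0.2671, -0.2546, 0.0], "rotation": [0, 0, -2.103], "grip": 60}, {"translation": [-0.2671, -0.2546, 0.0], "rotation": [0, 0, -2.103], "grip": 60}, {"translation": [-0.2671, -0.2546, 0.0], "rotation": [0, 0, -2.103], "grip": 60}, {"translation": [-0.2671, -0.2546, 0.0], "rotation": [0, 0, -2.103], "grip": 60}, {"translation": [-0.2671, -0.2546, 0.0], "rotation": [0, 0, -2.103], "grip": 60}, {"translation": [-0.2671, -0.2546, 0.0459], "rotation": [0, 0, -2.103], "grip": 60}, {"translation": [-0.2671, -0.2546, 0.0459], "rotation": [0, 0, -2.103], "grip": 60}, {"translation": [-0.2671, -0.2546, 0.0459], "rotation": [0, 0, -2.103], "grip": 60}, {"translation": [-0.2671, -0.2546, 0.0459], "rotation": [0, 0, -2.103], "grip": 60}, {"translation": [-0.2671, -0.2546, 0.0459], "rotation": [0, 0, -2.103], "grip": 60}])

```text
clock: 17.08
eef_pos: [399.0, 368.7, 154.1]
tool_rot: [3.141, -0.0, 1.889]
force: [0.4, -0.5, 0.3]
width: 50.9
finger_force: 0.0
```

```bash
python3 - <<'E'
from h import *
s=sensors.state(); print(s['eef_pos'],s['tool_rot'])
im,c=grab('wrist','w5'); t,ct=grab('top','t6')
for p in [(423,306,8),(382,431,8),(402.4,368.4,8)]: print(px(c,p).round())
for b in blobs(im,(0,150,60),(8,255,255),30)[:2]+blobs(im,(170,120,60),(180,255,255),30)[:2]: print('red',cv2.minAreaRect(b),[pt(c,*q,8).round() for q in cv2.boxPoints(cv2.minAreaRect(b))])
E
```

```text
[399.03847777 368.69925089 154.08203692] [ 3.14121045e+00 -5.52791926e-05  1.88898752e+00]
[258. 241.]
[259.  94.]
[259. 173.]
red ((256.8301696777344, 122.09432983398438), (56.207767486572266, 16.506145477294922), 87.51044464111328) [array([373., 428.,   8.]), array([386., 433.,   8.]), array([402., 389.,   8.]), array([389., 384.,   8.])]
```

View pics/w5.png

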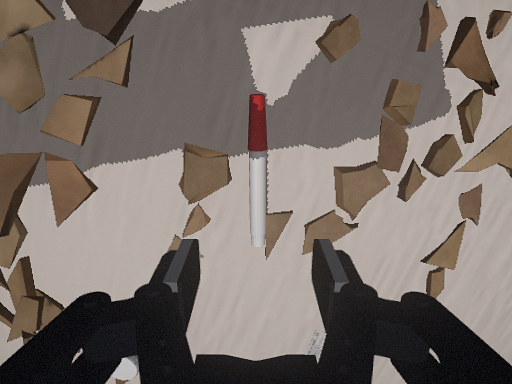

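Marker lies straight between the fingers, from (258,95) to (258,246), as expected. Grasping.

step_arm(commands=[{"translation": [-0.001, 0.002, 0.05], "rotation": [0, 0, 0], "grip": 60}, {"translation": [-0.001, 0.002, 0.1], "rotation": [0, 0, 0], "grip": 60}, {"translation": [-0.001, 0.002, 0.13], "rotation": [0, 0, 0], "grip": 60}, {"translation": [-0.001, 0.002, 0.15], "rotation": [0, 0, 0], "grip": 60}, {"translation": [-0.001, 0.002, 0.15], "rotation": [0, 0, 0], "grip": 60}, {"translation": [-0.001, 0.002, 0.15], "rotation": [0, 0, 0], "grip": 0}, {"translation": [-0.001, 0.002, 0.15], "rotation": [0, 0, 0], "grip": 0}, {"translation": [-0.001, 0.002, 0.15], "rotation": [0, 0, 0], "grip": 0}, {"translation": [-0.001, 0.002, 0.15], "rotation": [0, 0, 0], "grip": 0}, {"translation": [-0.001, 0.002, 0.15], "rotation": [0, 0, 0], "grip": 0}, {"translation": [-0.001, 0.002, 0.15], "rotation": [0, 0, 0], "grip": 0}, {"translation": [-0.001, 0.002, 0.12], "rotation": [0, 0, 0], "grip": 0}, {"translation": [-0.001, 0.002, 0.07], "rotation": [0, 0, 0], "grip": 0}, {"translation": [-0.001, 0.002, 0.02], "rotation": [0, 0, 0], "grip": 0}, {"translation": [-0.001, 0.002, -0.02], "rotation": [0, 0, 0], "grip": 0}, {"translation": [-0.001, 0.002, -0.02], "rotation": [0, 0, 0], "grip": 0}], grip_force=40)

```text
clock: 19.18
eef_pos: [403.2, 369.6, 178.0]
tool_rot: [3.133, -0.002, 1.89]
force: [-0.1, -0.4, -1.0]
width: 13.4
finger_force: 39.2
```

```bash
python3 - <<'E'
from h import *
s=sensors.state(); print(s['eef_pos'],s['tool_rot'],s['width'],s['finger_force'])
C=np.array([592,33.5]);a=-.215;R=np.array([[np.cos(a),-np.sin(a)],[np.sin(a),np.cos(a)]])
for z in(170,13): print(delta([*(C+R@(0,-28)),z],2.927))
im=cv2.imread('pics/t6.png'); 
cv2.imwrite('pics/t6c.png',cv2.resize(im[130:260,60:270],None,fx=3,fy=3,interpolation=cv2.INTER_CUBIC))
E
```

```text
[403.16226501 369.63999996 178.02878164] [ 3.13344817e+00 -1.85742133e-03  1.88994474e+00] 13.39439224462859 39.219711556536936
(array([-0.4025,  0.0595,  0.0078]), array([ 0.0084,  0.0025, -1.0371]))
(array([-0.4028,  0.0582,  0.1648]), array([ 0.0084,  0.0025, -1.0371]))
```

View pics/t6c.png

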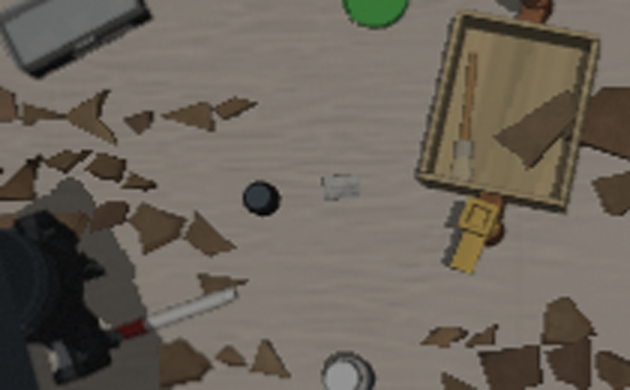

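Crop shows the brush in the box at (465,120) and the loupe still at (261,198), i.e. unmoved. Taking the marker to the box.

step_arm(commands=[{"translation": [-0.4025, 0.0595, 0], "rotation": [0, 0, -1.037], "grip": 0}, {"translation": [-0.4025, 0.0595, 0], "rotation": [0, 0, -1.037], "grip": 0}, {"translation": [-0.4025, 0.0595, 0], "rotation": [0, 0, -1.037], "grip": 0}, {"translation": [-0.4025, 0.0595, 0], "rotation": [0, 0, -1.037], "grip": 0}, {"translation": [-0.4025, 0.0595, 0], "rotation": [0, 0, -1.037], "grip": 0}, {"translation": [-0.4025, 0.0595, 0], "rotation": [0, 0, -1.037], "grip": 0}, {"translation": [-0.4025, 0.0595, 0], "rotation": [0, 0, -1.037], "grip": 0}, {"translation": [-0.4025, 0.0595, 0], "rotation": [0, 0, -1.037], "grip": 0}, {"translation": [-0.4025, 0.0595, 0], "rotation": [0, 0, -1.037], "grip": 0}, {"translation": [-0.4025, 0.0595, 0], "rotation": [0, 0, -1.037], "grip": 0}, {"translation": [-0.4025, 0.0595, 0.05], "rotation": [0, 0, -1.037], "grip": 0}, {"translation": [-0.4025, 0.0595, 0.1], "rotation": [0, 0, -1.037], "grip": 0}])

```text
clock: 20.68
eef_pos: [584.1, 6.5, 73.8]
tool_rot: [3.141, 0.003, 2.929]
force: [-0.2, 0.3, -1.1]
width: 13.6
finger_force: 39.2
```

```bash
python3 - <<'E'
from h import *
s=sensors.state(); print(s['eef_pos'],s['tool_rot'],s['width'],s['finger_force'])
C=np.array([592,33.5]);a=-.215;R=np.array([[np.cos(a),-np.sin(a)],[np.sin(a),np.cos(a)]])
print(delta([*(C+R@(0,-28)),13],2.927))
im,c=grab('wrist','w6')
for b in blobs(im,(0,150,60),(8,255,255),30)[:2]: print('red',cv2.minAreaRect(b),[pt(c,*q,75).round() for q in cv2.boxPoints(cv2.minAreaRect(b))])
E
```

```text
[584.0878729    6.51316607  73.80401651] [3.14134870e+00 2.60190796e-03 2.92917820e+00] 13.579837530497395 39.23576635229665
(array([-0.0018,  0.    ,  0.0608]), array([0.0002, 0.0026, 0.0022]))
red ((255.5, 165.5), (113.0, 37.0), 90.0) [array([519.,  13.,  75.]), array([522.,  28.,  75.]), array([570.,  18.,  75.]), array([566.,   2.,  75.])]
```

step_arm(commands=[{"translation": [-0.002, 0, 0.04], "rotation": [0, 0, 0], "grip": 0}, {"translation": [-0.002, 0, 0.055], "rotation": [0, 0, 0], "grip": 0}, {"translation": [-0.002, 0, 0.061], "rotation": [0, 0, 0], "grip": 0}, {"translation": [-0.002, 0, 0.061], "rotation": [0, 0, 0], "grip": 30}, {"translation": [-0.002, 0, 0.061], "rotation": [0, 0, 0], "grip": 30}, {"translation": [-0.002, 0, 0.061], "rotation": [0, 0, 0], "grip": 30}, {"translation": [-0.002, 0, 0.061], "rotation": [0, 0, 0], "grip": 30}, {"translation": [-0.002, 0, 0.02], "rotation": [0, 0, 0], "grip": 30}, {"translation": [-0.002, 0, -0.03], "rotation": [0, 0, 0], "grip": 30}, {"translation": [-0.002, 0, -0.08], "rotation": [0, 0, 0], "grip": 70}, {"translation": [-0.002, 0, -0.12], "rotation": [0, 0, 0], "grip": 70}])

```text
clock: 22.1
eef_pos: [586.2, 4.3, 196.5]
tool_rot: [3.141, 0.002, 2.927]
force: [0.1, -0.9, 0.4]
width: 59.2
finger_force: 0.0
```

```bash
python3 - <<'E'
from h import *
s=sensors.state(); print(s['eef_pos'],s['tool_rot'])
t,c=grab('top','t7'); 
h=cv2.cvtColor(t,cv2.COLOR_RGB2HSV)[170:225,120:185]
m=(h[...,2]<70).astype('uint8'); n,l,st,ce=cv2.connectedComponentsWithStats(m)
for i in range(1,n):
  if st[i,4]>15: print('dark',ce[i]+[120,170],st[i,4],pt(c,*(ce[i]+[120,170]),13).round())
print(delta([515,279.6,150],2.927))
E
```

```text
[586.22562165   4.30478212 196.45360636] [3.14149348e+00 2.09413105e-03 2.92675790e+00]
dark [163.49135802 192.62962963] 405 [524. 232.  13.]
dark [146.02040816 196.44897959] 49 [514. 283.  13.]
(array([0.1314, 0.2536, 0.0508]), array([ 0.0003,  0.0107, -0.0001]))
```

Loupe is still at about (514,280). Moving above it.

step_arm(commands=[{"translation": [0.1314, 0.2536, 0], "rotation": [0, 0, 0], "grip": 80}, {"translation": [0.1314, 0.2536, 0], "rotation": [0, 0, 0], "grip": 80}, {"translation": [0.1314, 0.2536, 0], "rotation": [0, 0, 0], "grip": 80}, {"translation": [0.1314, 0.2536, 0], "rotation": [0, 0, 0], "grip": 80}, {"translation": [0.1314, 0.2536, 0.05], "rotation": [0, 0, 0], "grip": 80}, {"translation": [0.1314, 0.2536, 0.05], "rotation": [0, 0, 0], "grip": 80}, {"translation": [0.1314, 0.2536, 0.05], "rotation": [0, 0, 0], "grip": 80}, {"translation": [0.1314, 0.2536, 0.05], "rotation": [0, 0, 0], "grip": 80}])

```text
clock: 23.15
eef_pos: [513.1, 279.4, 145.4]
tool_rot: [3.14, 0.003, 2.925]
force: [-0.9, -0.5, -0.3]
width: 68.6
finger_force: 0.0
```

```bash
python3 - <<'E'
from h import *
s=sensors.state(); print(s['eef_pos'],s['tool_rot'])
im,c=grab('wrist','w7'); u0=px(c,(515,280,13)); print(u0)
h=cv2.cvtColor(im,cv2.COLOR_RGB2HSV); x0,y0=u0.astype(int)-60; y0=max(y0,0)
m=(h[y0:y0+120,x0:x0+120,2]<75).astype('uint8'); n,l,st,ce=cv2.connectedComponentsWithStats(m)
for i in range(1,n):
  if st[i,4]>100: p=ce[i]+[x0,y0]; print(p,st[i],pt(c,*p,13).round(1))
E
```

```text
[513.0849678  279.35934403 145.37177086] [3.14046634e+00 2.56326636e-03 2.92527308e+00]
[256.495745   176.73074433]
[256.15731463 177.21743487] [ 41  40  40  42 998] [515.3 279.6  13. ]
```

step_arm(commands=[{"translation": [-0.002, 0.0005, 0.05], "rotation": [0, 0, 0], "grip": 80}, {"translation": [-0.002, 0.0005, 0.1], "rotation": [0, 0, 0], "grip": 80}, {"translation": [-0.002, 0.0005, 0.13], "rotation": [0, 0, 0], "grip": 80}, {"translation": [-0.002, 0.0005, 0.141], "rotation": [0, 0, 0], "grip": 80}, {"translation": [-0.002, 0.0005, 0.141], "rotation": [0, 0, 0], "grip": 80}, {"translation": [-0.002, 0.0005, 0.141], "rotation": [0, 0, 0], "grip": 0}, {"translation": [-0.002, 0.0005, 0.141], "rotation": [0, 0, 0], "grip": 0}, {"translation": [-0.002, 0.0005, 0.141], "rotation": [0, 0, 0], "grip": 0}, {"translation": [-0.002, 0.0005, 0.141], "rotation": [0, 0, 0], "grip": 0}, {"translation": [-0.002, 0.0005, 0.141], "rotation": [0, 0, 0], "grip": 0}, {"translation": [-0.002, 0.0005, 0.141], "rotation": [0, 0, 0], "grip": 0}, {"translation": [-0.002, 0.0005, 0.1], "rotation": [0, 0, 0], "grip": 0}, {"translation": [-0.002, 0.0005, 0.05], "rotation": [0, 0, 0], "grip": 0}, {"translation": [-0.002, 0.0005, 0.0], "rotation": [0, 0, 0], "grip": 0}, {"translation": [-0.002, 0.0005, 0.0], "rotation": [0, 0, 0], "grip": 0}], grip_force=40)

```text
clock: 25.08
eef_pos: [516.6, 281.4, 149.3]
tool_rot: [3.136, 0.009, 2.927]
force: [0.5, 0.3, -1.1]
width: 30.8
finger_force: 39.8
```

```bash
python3 - <<'E'
from h import *
s=sensors.state(); print(s['eef_pos'],s['tool_rot'],s['width'],s['finger_force'])
C=np.array([592,33.5]);a=-.215;R=np.array([[np.cos(a),-np.sin(a)],[np.sin(a),np.cos(a)]])
for z in(145,25): print(delta([*(C+R@(20,3)),z],2.927))
E
```

```text
[516.6111238  281.39542561 149.32101682] [3.13632051 0.00907913 2.92707381] 30.78116123566116 39.75345075130463
(array([-0.1464, -0.2232,  0.0045]), array([0.0053, 0.0091, 0.0001]))
(array([-0.1453, -0.2238,  0.1245]), array([0.0053, 0.0091, 0.0001]))
```

step_arm(commands=[{"translation": [-0.126, -0.2232, 0], "rotation": [0, 0, 1.57], "grip": 0}, {"translation": [-0.126, -0.2232, 0], "rotation": [0, 0, 1.57], "grip": 0}, {"translation": [-0.126, -0.2232, 0], "rotation": [0, 0, 1.57], "grip": 0}, {"translation": [-0.126, -0.2232, 0], "rotation": [0, 0, 1.57], "grip": 0}, {"translation": [-0.126, -0.2232, 0], "rotation": [0, 0, 1.57], "grip": 0}, {"translation": [-0.126, -0.2232, 0], "rotation": [0, 0, 1.57], "grip": 0}, {"translation": [-0.126, -0.2232, 0], "rotation": [0, 0, 1.57], "grip": 0}, {"translation": [-0.126, -0.2232, 0], "rotation": [0, 0, 1.57], "grip": 0}, {"translation": [-0.126, -0.2232, 0], "rotation": [0, 0, 1.57], "grip": 0}, {"translation": [-0.1255, -0.2235, 0.04], "rotation": [0, 0, 1.57], "grip": 0}, {"translation": [-0.1255, -0.2235, 0.04], "rotation": [0, 0, 1.57], "grip": 0}])

```text
clock: 26.45
eef_pos: [585.3, 35.5, 100.3]
tool_rot: [-3.133, 0.001, 1.357]
force: [-0.3, 0.5, -0.3]
width: 30.4
finger_force: 39.8
```

```bash
python3 - <<'E'
from h import *
s=sensors.state(); print(s['eef_pos'],s['tool_rot'],s['width'],s['finger_force'])
C=np.array([592,33.5]);a=-.215;R=np.array([[np.cos(a),-np.sin(a)],[np.sin(a),np.cos(a)]])
print(delta([*(C+R@(0,3)),12],2.927-1.5708))
im,c=grab('wrist','w8'); t,ct=grab('top','t8')
E
```

```text
[585.27266143  35.54250613 100.27461402] [-3.13314496e+00  7.30311206e-04  1.35688146e+00] 30.410292571475715 39.80913698673248
(array([0.0025, 0.0078, 0.0882]), array([-0.0084,  0.0007,  0.0007]))
```

View pics/w8.png

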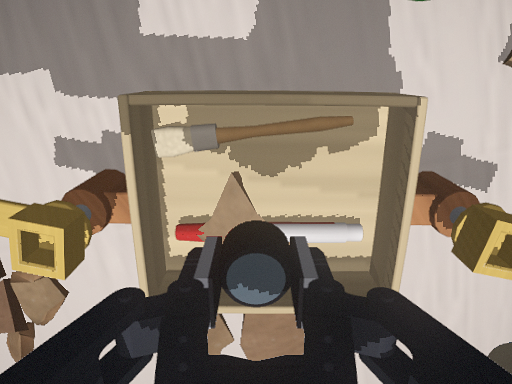

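Brush at (255,132) and marker at (268,232) lie flat in the box, with a free gap between them (rows 155 to 222) for the loupe.

step_arm(commands=[{"translation": [0.0025, 0.005, 0.04], "rotation": [-0.008, 0, 0], "grip": 0}, {"translation": [0.0025, 0.005, 0.07], "rotation": [-0.008, 0, 0], "grip": 0}, {"translation": [0.0025, 0.005, 0.087], "rotation": [-0.008, 0, 0], "grip": 0}, {"translation": [0.0025, 0.005, 0.087], "rotation": [-0.008, 0, 0], "grip": 0}, {"translation": [0.0025, 0.005, 0.087], "rotation": [-0.008, 0, 0], "grip": 65}, {"translation": [0.0025, 0.005, 0.087], "rotation": [-0.008, 0, 0], "grip": 65}, {"translation": [0.0025, 0.005, 0.087], "rotation": [-0.008, 0, 0], "grip": 65}, {"translation": [0.0025, 0.005, 0.087], "rotation": [-0.008, 0, 0], "grip": 65}, {"translation": [0.0025, 0.005, 0.087], "rotation": [-0.008, 0, 0], "grip": 65}, {"translation": [0.0025, 0.005, 0.04], "rotation": [-0.008, 0, 0], "grip": 65}, {"translation": [0.0025, 0.005, -0.02], "rotation": [-0.008, 0, 0], "grip": 65}, {"translation": [0.0025, 0.005, -0.08], "rotation": [-0.008, 0, 0], "grip": 65}, {"translation": [0.0025, 0.005, -0.1], "rotation": [-0.008, 0, 0], "grip": 65}, {"translation": [0.0025, 0.005, -0.1], "rotation": [-0.008, 0, 0], "grip": 65}])

```text
clock: 28.3
eef_pos: [595.1, 36.4, 206.0]
tool_rot: [3.129, -0.0, 1.357]
force: [-0.4, 0.5, -1.7]
width: 55.7
finger_force: 0.0
```

```bash
python3 - <<'E'
from h import *
s=sensors.state(); print(s['eef_pos'],s['tool_rot'],s['force'])
C=np.array([592,33.5]);a=-.215;R=np.array([[np.cos(a),-np.sin(a)],[np.sin(a),np.cos(a)]])
im,c=grab('wrist','w9'); g=cv2.cvtColor(im,cv2.COLOR_RGB2HSV)
m=(g[100:340,120:400,2]<60).astype('uint8'); n,l,st,ce=cv2.connectedComponentsWithStats(m)
for i in range(1,n):
  if st[i,4]>300: p=ce[i]+[120,100]; print(p,st[i],(R.T@(pt(c,*p,20)[:2]-C)).round(1))
for b in blobs(im,(0,150,50),(8,255,255),30)[:2]: print('red',[(R.T@(pt(c,*q,14)[:2]-C)).round() for q in cv2.boxPoints(cv2.minAreaRect(b))])
for p in [(0,-28,14),(0,33,12),(0,3,20)]: print(px(c,[*(C+R@p[:2]),p[2]]).round())
# box rim corners
m=cv2.inRange(g,np.array((15,50,90)),np.array((26,130,255))); cs,_=cv2.findContours(m,cv2.RETR_EXTERNAL,cv2.CHAIN_APPROX_NONE); b=max(cs,key=cv2.contourArea)
r=cv2.minAreaRect(b); q=np.array([pt(c,*x,52)[:2] for x in cv2.boxPoints(r)]); print('rim',r,q.round(),q.mean(0))
print(delta([480.4,-240.5,170],3.14))
E
```

```text
[595.08039441  36.41436437 206.00658923] [ 3.12917886e+00 -3.88279847e-04  1.35688253e+00] [-0.37362359  0.48338827 -1.74074175]
[252.70761671 156.3955774 ] [117  43  33  35 407] [2.4 7.7]
[158.90329719 301.47488382] [   0  140   75  100 4519] [-104.2 -159.4]
[354.98711019 302.76153846] [ 197  140   83  100 4810] [ 119.4 -163.2]
red [array([-65., -23.]), array([-45., -23.]), array([-45., -35.]), array([-66., -35.])]
[250. 189.]
[250. 129.]
[250. 161.]
rim ((251.97366333007812, 192.344970703125), (201.02420043945312, 201.70896911621094), 0.3113870322704315) [[ 467.  -67.]
 [ 527.  121.]
 [ 692.   84.]
 [ 666. -114.]] [587.82123714   5.86151056]
(array([-0.2948, -0.0525,  0.0335]), array([ 0.0063,  0.0077, -1.7832]))
```

step_arm(commands=[{"translation": [-0.2948, -0.0525, 0], "rotation": [0.006, 0.0077, -1.783], "grip": 100}, {"translation": [-0.2948, -0.0525, 0], "rotation": [0.006, 0.0077, -1.783], "grip": 100}, {"translation": [-0.2948, -0.0525, 0], "rotation": [0.006, 0.0077, -1.783], "grip": 100}, {"translation": [-0.2948, -0.0525, 0], "rotation": [0.006, 0.0077, -1.783], "grip": 100}, {"translation": [-0.2948, -0.0525, 0], "rotation": [0.006, 0.0077, -1.783], "grip": 100}, {"translation": [-0.2948, -0.0525, 0], "rotation": [0.006, 0.0077, -1.783], "grip": 100}, {"translation": [-0.2948, -0.0525, 0.02], "rotation": [0.006, 0.0077, -1.783], "grip": 100}, {"translation": [-0.2948, -0.0525, 0.02], "rotation": [0.006, 0.0077, -1.783], "grip": 100}, {"translation": [-0.2948, -0.0525, 0.02], "rotation": [0.006, 0.0077, -1.783], "grip": 100}, {"translation": [-0.2948, -0.0525, 0.02], "rotation": [0.006, 0.0077, -1.783], "grip": 100}, {"translation": [-0.2948, -0.0525, 0.02], "rotation": [0.006, 0.0077, -1.783], "grip": 100}, {"translation": [-0.2948, -0.0525, 0.02], "rotation": [0.006, 0.0077, -1.783], "grip": 100}, {"translation": [-0.2948, -0.0525, 0.02], "rotation": [0.006, 0.0077, -1.783], "grip": 100}])

```text
clock: 29.98
eef_pos: [480.1, -240.3, 183.0]
tool_rot: [3.141, -0.001, 3.138]
force: [-0.5, 0.4, -0.5]
width: 85.3
finger_force: 0.0
```

```bash
python3 - <<'E'
from h import *
s=sensors.state(); print(s['eef_pos'],s['tool_rot'],s['force'])
im,c=grab('wrist','w10'); print(px(c,(480.4,-240.5,54)))
h=cv2.cvtColor(im,cv2.COLOR_RGB2HSV); m=(h[130:260,190:320,2]<100).astype('uint8'); n,l,st,ce=cv2.connectedComponentsWithStats(m)
for i in range(1,n):
  if st[i,4]>200: p=ce[i]+[190,130]; print(p,st[i],pt(c,*p,52).round(1))
print(delta([480.4,-240.5,24.5],3.14))
E
```

```text
[ 480.08745555 -240.30516507  182.99774383] [ 3.14079172e+00 -1.16436132e-03  3.13782239e+00] [-0.50544115  0.35284029 -0.4909199 ]
[255.16523547 176.80157452]
[281.14558721 193.49096595] [  49   26   81   88 2878] [ 495.5 -218.9   52. ]
(array([-0.0003, -0.0002,  0.1587]), array([ 0.0005, -0.0008, -0.0017]))
```

step_arm(commands=[{"translation": [0, 0, 0.05], "rotation": [0, 0, 0], "grip": 100}, {"translation": [0, 0, 0.1], "rotation": [0, 0, 0], "grip": 100}, {"translation": [0, 0, 0.13], "rotation": [0, 0, 0], "grip": 100}, {"translation": [0, 0, 0.15], "rotation": [0, 0, 0], "grip": 100}, {"translation": [0, 0, 0.159], "rotation": [0, 0, 0], "grip": 100}, {"translation": [0, 0, 0.159], "rotation": [0, 0, 0], "grip": 0}, {"translation": [0, 0, 0.159], "rotation": [0, 0, 0], "grip": 0}, {"translation": [0, 0, 0.159], "rotation": [0, 0, 0], "grip": 0}, {"translation": [0, 0, 0.159], "rotation": [0, 0, 0], "grip": 0}, {"translation": [0, 0, 0.159], "rotation": [0, 0, 0], "grip": 0}, {"translation": [0, 0, 0.159], "rotation": [0, 0, 0], "grip": 0}, {"translation": [0, 0, 0.159], "rotation": [0, 0, 0], "grip": 0}, {"translation": [0, 0, 0.12], "rotation": [0, 0, 0], "grip": 0}, {"translation": [0, 0, 0.07], "rotation": [0, 0, 0], "grip": 0}, {"translation": [0, 0, 0.03], "rotation": [0, 0, 0], "grip": 0}, {"translation": [0, 0, 0.03], "rotation": [0, 0, 0], "grip": 0}, {"translation": [0, 0, 0.03], "rotation": [0, 0, 0], "grip": 0}], grip_force=60)

```text
clock: 32.15
eef_pos: [479.4, -239.8, 152.2]
tool_rot: [3.14, -0.002, 3.14]
force: [-0.8, -0.1, -2.7]
width: 25.2
finger_force: 60.5
```

```bash
python3 - <<'E'
from h import *
s=sensors.state(); print(s['eef_pos'],s['tool_rot'],s['force'],s['width'])
print(delta([591.7,32.0,150],2.925))
print(delta([530,-215,150],2.925))
E
```

```text
[ 479.3905922  -239.78119181  152.224521  ] [ 3.14001532e+00 -2.27673820e-03  3.13984351e+00] [-0.8256335  -0.12261688 -2.70768239] 25.188436695819913
(array([-0.1118,  0.272 ,  0.0024]), array([ 0.0013, -0.0024,  0.2148]))
(array([-0.0506,  0.0249,  0.0021]), array([ 0.0013, -0.0024,  0.2148]))
```

step_arm(commands=[{"translation": [-0.05, 0.025, 0], "rotation": [0, 0, 0.1], "grip": 0}, {"translation": [-0.07, 0.08, 0], "rotation": [0, 0, 0.215], "grip": 0}, {"translation": [-0.09, 0.13, 0], "rotation": [0, 0, 0.215], "grip": 0}, {"translation": [-0.112, 0.18, 0], "rotation": [0, 0, 0.215], "grip": 0}, {"translation": [-0.112, 0.23, 0], "rotation": [0, 0, 0.215], "grip": 0}, {"translation": [-0.112, 0.26, 0], "rotation": [0, 0, 0.215], "grip": 0}, {"translation": [-0.112, 0.272, 0], "rotation": [0, 0, 0.215], "grip": 0}, {"translation": [-0.112, 0.272, 0.03], "rotation": [0, 0, 0.215], "grip": 0}, {"translation": [-0.112, 0.272, 0.05], "rotation": [0, 0, 0.215], "grip": 0}, {"translation": [-0.112, 0.272, 0.06], "rotation": [0, 0, 0.215], "grip": 0}, {"translation": [-0.112, 0.272, 0.06], "rotation": [0, 0, 0.215], "grip": 0}])

```text
clock: 33.52
eef_pos: [592.0, 30.8, 92.2]
tool_rot: [-3.141, -0.003, 2.924]
force: [-0.2, -0.4, -3.2]
width: 24.8
finger_force: 60.3
```

```bash
python3 - <<'E'
from h import *
s=sensors.state(); print(s['eef_pos'],s['tool_rot'],s['force'],s['width'])
print(delta([591.7,32.0,68],2.925))
grab('wrist','w11')
E
```

```text
[591.96835226  30.76431112  92.23306103] [-3.14131934e+00 -3.12771668e-03  2.92400682e+00] [-0.21303737 -0.42978427 -3.16647394] 24.778126625662363
(array([0.0005, 0.0012, 0.0242]), array([-0.0003, -0.0031, -0.001 ]))
```

step_arm(commands=[{"translation": [0.0005, 0.0015, 0.01], "rotation": [0, 0, 0], "grip": 0}, {"translation": [0.0005, 0.0015, 0.016], "rotation": [0, 0, 0], "grip": 0}, {"translation": [0.0005, 0.0015, 0.02], "rotation": [0, 0, 0], "grip": 0}, {"translation": [0.0005, 0.0015, 0.023], "rotation": [0, 0, 0], "grip": 0}, {"translation": [0.0005, 0.0015, 0.0245], "rotation": [0, 0, 0], "grip": 0}, {"translation": [0.0005, 0.0015, 0.0245], "rotation": [0, 0, 0], "grip": 0}, {"translation": [0.0005, 0.0015, 0.0245], "rotation": [0, 0, 0], "grip": 0}])

```text
clock: 34.45
eef_pos: [592.6, 33.0, 69.6]
tool_rot: [3.141, -0.0, 2.925]
force: [-3.5, 0.3, 3.8]
width: 25.2
finger_force: 61.1
```

step_arm(commands=[{"translation": [0, 0, 0], "rotation": [0, 0, 0], "grip": 100}, {"translation": [0, 0, 0], "rotation": [0, 0, 0], "grip": 100}, {"translation": [0, 0, 0], "rotation": [0, 0, 0], "grip": 100}, {"translation": [0, 0, 0], "rotation": [0, 0, 0], "grip": 100}, {"translation": [0, 0, 0], "rotation": [0, 0, 0], "grip": 100}, {"translation": [0, 0, -0.05], "rotation": [0, 0, 0], "grip": 100}, {"translation": [0, 0, -0.1], "rotation": [0, 0, 0], "grip": 100}, {"translation": [0.03, 0, -0.16], "rotation": [0, 0, 0], "grip": 100}, {"translation": [0.06, 0, -0.2], "rotation": [0, 0, 0], "grip": 100}, {"translation": [0.06, 0, -0.2], "rotation": [0, 0, 0], "grip": 100}, {"translation": [0.06, 0, -0.2], "rotation": [0, 0, 0], "grip": 100}])

```text
clock: 35.83
eef_pos: [534.0, 45.8, 268.7]
tool_rot: [3.142, -0.0, 2.925]
force: [-0.3, 1.1, -0.0]
width: 85.4
finger_force: 0.0
```

```bash
python3 - <<'E'
from h import *
s=sensors.state(); print(s['eef_pos'],s['tool_rot'],s['force'],s['width'])
im,c=grab('wrist','w12'); np.save('c12.npy',c,allow_pickle=True)
for p in [(479.6,58,99),(704,9.4,99),(591.7,32,98)]: print(px(c,p).round())
E
```

```text
[533.97965468  45.79396068 268.73309461] [ 3.14150822e+00 -2.87523079e-04  2.92488943e+00] [-0.3417403   1.12283616 -0.03680798] 85.36579501485696
[256. 103.]
[256. 319.]
[254. 223.]
```

View pics/w12.png

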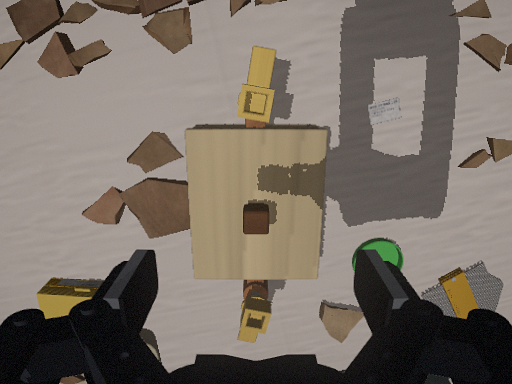

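Lid sits square on the box: corners (188,128), (329,128), (319,279), (194,279). Near screw is at (256,103), far at (256,322), and both tongues point outward. Next: close views of each screw.

```bash
python3 - <<'E'
from h import *
c=np.load('c12.npy',allow_pickle=True).item(); 
C=np.array([592,33.5]);a=-.215;R=np.array([[np.cos(a),-np.sin(a)],[np.sin(a),np.cos(a)]])
print('expected corners',[px(c,[*(C+R@b),62]).round(1) for b in((-88,-73),(-88,73),(88,73),(88,-73))])
im=cv2.imread('pics/w12.png')[:,:,::-1];h=cv2.cvtColor(im,cv2.COLOR_RGB2HSV)
m=cv2.inRange(h,np.array((15,50,60)),np.array((24,110,255)));m[:, :180]=0;m[:,340:]=0
m=cv2.morphologyEx(m,cv2.MORPH_OPEN,np.ones((9,9)));b=max(cv2.findContours(m,0,1)[0],key=cv2.contourArea)
q=cv2.approxPolyDP(cv2.convexHull(b),8,True)[:,0]; print(q,[(R.T@(pt(c,*x,62)[:2]-C)).round(1) for x in q])
print(delta([497,54,150],2.927))
E
```

```text
expected corners [array([183.6, 128. ]), array([327.9, 127.8]), array([318.3, 278.9]), array([193.7, 279.1])]
[[326 129]
 [317 277]
 [195 278]
 [185 130]] [array([-86.7,  71.1]), array([85.3, 71.3]), array([ 86.4, -71.4]), array([-86. , -71.7])]
(array([0.0375, 0.0002, 0.1179]), array([-0.0001, -0.0022, -0.0023]))
```

Lid is flat and centred. Now the near screw.

step_arm(commands=[{"translation": [0.0375, 0, 0.05], "rotation": [0, 0, 0], "grip": 100}, {"translation": [0.0375, 0, 0.1], "rotation": [0, 0, 0], "grip": 100}, {"translation": [0.0375, 0, 0.118], "rotation": [0, 0, 0], "grip": 100}, {"translation": [0.0375, 0, 0.118], "rotation": [0, 0, 0], "grip": 100}, {"translation": [0.0375, 0, 0.118], "rotation": [0, 0, 0], "grip": 100}, {"translation": [0.0375, 0, 0.118], "rotation": [0, 0, 0], "grip": 100}])

```text
clock: 36.62
eef_pos: [498.3, 53.7, 151.9]
tool_rot: [3.141, 0.001, 2.925]
force: [-0.0, 0.1, 0.5]
width: 85.7
finger_force: 0.0
```

```bash
cat > screw.py <<'E'
from h import *
def look(f,g):
    s=sensors.state(); print(s['eef_pos'],s['tool_rot'])
    im,c=grab('wrist',f); h=cv2.cvtColor(im,cv2.COLOR_RGB2HSV)
    m=cv2.inRange(h,np.array((17,115,50)),np.array((26,255,255)))
    n,l,st,ce=cv2.connectedComponentsWithStats(m); u=px(c,g).astype(int)
    i=max(range(1,n),key=lambda k:st[k,4]*(abs(ce[k]-u).max()<70)); print(u,st[i],ce[i])
    m=(l==i).astype('uint8')*255; v=h[...,2].copy(); v[m==0]=0
    x,y,w,hh=st[i,:4]; np.savez(f,v=v,c=c)
    K=cv2.resize(im[y-6:y+hh+6,x-6:x+w+6,::-1],None,fx=4,fy=4,interpolation=cv2.INTER_CUBIC); print(x-6,y-6,K.shape)
    return K
E
python3 - <<'E'
from screw import *
K=look('near',(479.6,58,99)); cv2.imwrite('pics/near.png',K)
print(delta([704+17.6,9.4-3.8,150],2.927))
E
```

```text
[498.27542418  53.73541149 151.88365104] [3.14126662e+00 1.19443344e-03 2.92473312e+00]
[255 180] [ 227   91   59  116 4622] [258.54651666 152.96473388]
221 85 (512, 284, 3)
(array([-0.2286,  0.001 ,  0.0022]), array([ 0.0003,  0.0013, -0.0022]))
```

step_arm(commands=[{"translation": [-0.06, 0.001, 0], "rotation": [0, 0, 0], "grip": 100}, {"translation": [-0.12, 0.001, 0], "rotation": [0, 0, 0], "grip": 100}, {"translation": [-0.18, 0.001, 0], "rotation": [0, 0, 0], "grip": 100}, {"translation": [-0.2286, 0.001, 0], "rotation": [0, 0, 0], "grip": 100}, {"translation": [-0.2286, 0.001, 0], "rotation": [0, 0, 0], "grip": 100}, {"translation": [-0.2286, 0.001, 0], "rotation": [0, 0, 0], "grip": 100}, {"translation": [-0.2286, 0.001, 0], "rotation": [0, 0, 0], "grip": 100}])

```text
clock: 37.55
eef_pos: [719.8, 6.2, 151.7]
tool_rot: [3.141, -0.0, 2.925]
force: [0.5, -0.6, 0.2]
width: 85.4
finger_force: 0.0
```

```bash
python3 - <<'E'
from screw import *
K=look('far',(704,9.4,99)); A=cv2.imread('pics/near.png')
H=max(A.shape[0],K.shape[0]); P=np.zeros((H,A.shape[1]+K.shape[1]+10,3),'uint8'); P[:A.shape[0],:A.shape[1]]=A; P[:K.shape[0],A.shape[1]+10:]=K
print(A.shape[1]+10,P.shape); cv2.imwrite('pics/both.png',P[:600])
E
```

```text
[719.83435604   6.23212077 151.74624518] [ 3.14136009e+00 -4.63252124e-04  2.92525240e+00]
[254 185] [ 223  156   59   94 3704] [249.71814255 198.59665227]
217 150 (424, 284, 3)
294 (512, 578, 3)
```

View pics/both.png

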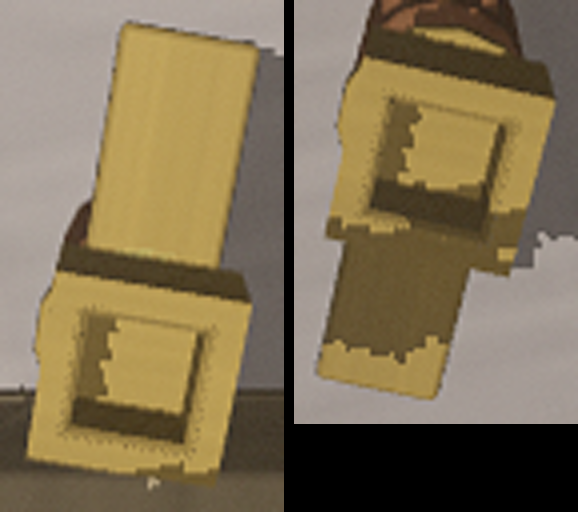

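Near head's top-face corners are (57,272), (250,303), (218,478), (27,458). Far head's corners are (363,58), (553,98), (512,275), (327,232). Both heads are turned slightly (joint a little above 0).

```bash
python3 - <<'E'
from h import *
for f,o,H,Q in(('near',(221,85),[(57,272),(250,303),(218,478),(27,458)],[(82,308),(207,330),(187,443),(62,425)]),
            ('far',(217-73.5,150),[(363,58),(553,98),(512,275),(327,232)],[(388,97),(505,122),(487,235),(370,205)])):
    c=np.load(f+'.npz',allow_pickle=True)['c'].item()
    for n,z in(('head',H),('rec',Q)):
        w=np.array([pt(c,(x+.5)/4-.5+o[0],(y+.5)/4-.5+o[1],98.7)[:2] for x,y in z]); e=np.roll(w,-1,0)-w
        L=np.hypot(*e.T); an=(np.unwrap(np.arctan2(e[:,1],e[:,0])*4)/4); an=(an+np.pi/4)%(np.pi/2)-np.pi/4
        print(f,n,w.mean(0).round(1),'L',L.round(1),'ang',an.round(3))
im,c=grab('top'); 
h=cv2.cvtColor(im,cv2.COLOR_RGB2HSV)
print(delta([525,-378,260],2.927))
E
```

```text
near head [479.   57.9] L [28.2 27.4 28.9 28.8] ang [-0.38  -0.37  -0.328 -0.392]
near rec [478.5  57.4] L [18.4 17.6 18.8 18.2] ang [-0.396 -0.373 -0.368 -0.394]
far head [707.4   7.4] L [28.4 28.6 28.9 27.7] ang [-0.431 -0.414 -0.462 -0.433]
far rec [707.    7.3] L [17.6 18.  18.2 17.1] ang [-0.435 -0.356 -0.484 -0.389]
(array([ 0.1081, -0.4171, -0.1081]), array([ 0.0002,  0.0002, -0.0017]))
```

step_arm(commands=[{"translation": [0, 0, -0.05], "rotation": [0, 0, 0], "grip": 100}, {"translation": [0, 0, -0.108], "rotation": [0, 0, 0], "grip": 100}, {"translation": [0.108, -0.417, -0.108], "rotation": [0, 0, 0], "grip": 100}, {"translation": [0.108, -0.417, -0.108], "rotation": [0, 0, 0], "grip": 100}, {"translation": [0.108, -0.417, -0.108], "rotation": [0, 0, 0], "grip": 100}, {"translation": [0.108, -0.417, -0.108], "rotation": [0, 0, 0], "grip": 100}, {"translation": [0.108, -0.417, -0.108], "rotation": [0, 0, 0], "grip": 100}, {"translation": [0.108, -0.417, -0.108], "rotation": [0, 0, 0], "grip": 100}, {"translation": [0.108, -0.417, -0.108], "rotation": [0, 0, 0], "grip": 100}, {"translation": [0.108, -0.417, -0.108], "rotation": [0, 0, 0], "grip": 100}, {"translation": [0.108, -0.417, -0.108], "rotation": [0, 0, 0], "grip": 100}, {"translation": [0.108, -0.417, -0.108], "rotation": [0, 0, 0], "grip": 100}])

```text
clock: 39.15
eef_pos: [526.4, -376.8, 259.4]
tool_rot: [3.141, 0.0, 2.927]
force: [1.2, 0.0, -0.4]
width: 85.3
finger_force: 0.0
```

```bash
python3 - <<'E'
from h import *
s=sensors.state(); print(s['eef_pos'],s['tool_rot'],s['joints'])
im,c=grab('wrist','w13'); np.save('c13.npy',c,allow_pickle=True)
h=cv2.cvtColor(im,cv2.COLOR_RGB2HSV); u=px(c,(525,-378,148)).astype(int); print(u)
for y in range(u[1]-30,u[1]+31,12): print([tuple(int(k) for k in h[y,x]) for x in range(u[0]-36,u[0]+37,12)])
for lo,hi in(((0,150,60),(16,255,255)),((5,120,50),(18,255,255))):
  for b in blobs(im,lo,hi,40)[:4]:
    r=cv2.minAreaRect(b); print(cv2.contourArea(b),np.round(r[0]),np.round(r[1]),r[2],cv2.boundingRect(b))
E
```

```text
[ 526.40036408 -376.81504512  259.36908502] [3.14133768e+00 1.10403946e-05 2.92671275e+00] [-7.93396660e-01  4.21260998e-01  1.23374806e+00  2.20296371e-04
  1.48671377e+00 -2.14933160e+00]
[253 181]
[(10, 126, 81), (135, 11, 48), (9, 161, 81), (165, 34, 30), (11, 130, 90), (10, 130, 88), (13, 29, 107)]
[(10, 126, 87), (10, 169, 83), (10, 171, 85), (9, 151, 71), (9, 123, 54), (7, 24, 97), (7, 32, 103)]
[(10, 120, 87), (12, 192, 158), (60, 6, 44), (9, 152, 69), (10, 113, 54), (12, 33, 101), (18, 31, 98)]
[(11, 127, 84), (174, 34, 37), (167, 47, 38), (11, 169, 101), (13, 103, 52), (11, 24, 170), (9, 24, 172)]
[(13, 23, 174), (120, 15, 34), (175, 44, 35), (12, 23, 170), (13, 43, 141), (11, 24, 169), (13, 24, 169)]
[(9, 22, 163), (14, 23, 165), (13, 24, 170), (12, 25, 171), (12, 23, 170), (10, 23, 169), (12, 23, 169)]
1579.0 [238. 178.] [47. 42.] 63.43495178222656 (217, 150, 41, 56)
3377.5 [241. 168.] [68. 77.] 7.594643592834473 (205, 125, 75, 81)
```

```bash
python3 - <<'E'
from h import *
im=cv2.imread('pics/w13.png')[:,:,::-1];h=cv2.cvtColor(im,cv2.COLOR_RGB2HSV).astype(int)
for y in range(114,216,2):
    r=''
    for x in range(194,290,2):
        H,S,V=h[y,x]; r+='O' if S>145 and V>110 else 'o' if S>145 else 'K' if S<70 and V<60 else 'w' if S>80 else '.'
    print(y,r)
E
```

```text
114 ................................................
116 ................................................
118 ............KKwK................................
120 ............K.KK...wwKK.........................
122 ............K.w.K.KK.KK.w...K...................
124 .........ww.wwK..wKKK.KKKKw..KKK.KwK............
126 .........wwwwwwwwKKKKwwKKwKKKwwK.K.K..K.w.......
128 .........wwwwwwwwwwwwww..wKKKKKw.wKKw.K..K......
130 .........wwwwwwwwwwwwwwwwwwwwwwK.KKwwKwKK.K.....
132 .........wwwwwwwwwwwwwwwwwwwwwwwwwwww.KKKKK.....
134 .........wwwwwwwwwwwwwwwwwwwwwwwwwwwwwwwwww.....
136 .........wwwwwwwwwwwwwwwwwwwwwwwwwwwwwwwwwww....
138 ........wwwwwwwwwwwwwwwwwwwwwwwwwwwwwwwwwww.....
140 ........wwwwwwwwwwwwwwwwwwwwwwwwwwwwwwwwwww.....
142 ........wwwwwwwwwwwwwwwwwwwwwwwwwwwwwwwwwww.....
144 ........wwwwwwwwwwwwwwwwwwwwwwwwwwwwwwwwwww.....
146 ........wwwwwwwwwwwwwKKKKK..wwwwwwwwwwwwwww.....
148 ........wwwwwwwwwwwKKKKKKKKKKwwwwwwwwwwwwww.....
150 ........wwwwwwwwwKKKKKKKooo.KKwwwwwwwwwwww......
152 ........wwwwwwwwwKKKKKwoooooKKKwwwwwwwwwww......
154 ........wwwwwwwwKKKKwooooooowKKKwwww
[... 902 characters left out ...]
ww.........
190 ......wwwwwwwwOKKKKKKKKKKKKKKwoowwwwwww.........
192 ............wwOoKKKKKKKKKKKKKKwowwww.ww.........
194 ...............OKKKKKKKKKKKKKKoowwwwww..........
196 ...............woKKKKKKKKKKKooowwwwwwww.........
198 ................owKKKKKKKKoo.....wwwww..........
200 .................oKKKKKKoo......................
202 .................owKKKoo........................
204 ..................owoo..........................
206 ...................w............................
208 ................................................
210 ................................................
212 ................................................
214 ................................................
```

```bash
python3 - <<'E'
from h import *
im=cv2.imread('pics/w13.png')[:,:,::-1];h=cv2.cvtColor(im,cv2.COLOR_RGB2HSV).astype(int);c=np.load('c13.npy',allow_pickle=True).item()
m=((h[...,1]<75)&(h[...,2]<62)).astype('uint8')*255; m[:172]=0;m[206:]=0;m[:,:215]=0;m[:,262:]=0
m=cv2.morphologyEx(m,cv2.MORPH_OPEN,np.ones((3,3)));b=max(cv2.findContours(m,0,1)[0],key=cv2.contourArea)
for n,q in(('black',cv2.boxPoints(cv2.minAreaRect(b))),('outer',[(242,167.5),(255.5,194),(232,206),(217.5,181)])):
    w=np.array([pt(c,*x,148)[:2] for x in q]);e=np.roll(w,-1,0)-w;a=np.arctan2(e[:,1],e[:,0]);print(n,w.mean(0).round(1),np.hypot(*e.T).round(1),((a+np.pi/4)%(np.pi/2)-np.pi/4).round(3))
# stand top corners z=68
print('stand',[pt(c,*x,68)[:2].round() for x in((212,127),(280,135),(206,188))])
E
```

```text
black [ 527.7 -391.8] [19.8 19.1 20.2 19.4] [0.26  0.226 0.271 0.205]
outer [ 527.  -391.6] [23.5 20.9 23.1 21.7] [0.234 0.28  0.266 0.298]
stand [array([ 487., -411.]), array([ 508., -348.]), array([ 545., -432.])]
```

```bash
python3 - <<'E'
from h import *
print(delta([527.3,-391.7,200],1.82), delta([527.3,-391.7,92],1.82))
E
```

```text
(array([-0.004 , -0.0144,  0.0593]), array([ 1.0000e-04, -2.0000e-04,  1.1069e+00])) (array([-0.004 , -0.0145,  0.1673]), array([ 1.0000e-04, -2.0000e-04,  1.1069e+00]))
```

step_arm(commands=[{"translation": [-0.004, -0.0144, 0], "rotation": [0, 0, 1.107], "grip": 100}, {"translation": [-0.004, -0.0144, 0], "rotation": [0, 0, 1.107], "grip": 100}, {"translation": [-0.004, -0.0144, 0], "rotation": [0, 0, 1.107], "grip": 100}, {"translation": [-0.004, -0.0144, 0], "rotation": [0, 0, 1.107], "grip": 100}, {"translation": [-0.004, -0.0144, 0], "rotation": [0, 0, 1.107], "grip": 100}, {"translation": [-0.004, -0.0144, 0.02], "rotation": [0, 0, 1.107], "grip": 100}, {"translation": [-0.004, -0.0144, 0.03], "rotation": [0, 0, 1.107], "grip": 100}, {"translation": [-0.004, -0.0144, 0.03], "rotation": [0, 0, 1.107], "grip": 100}, {"translation": [-0.004, -0.0144, 0.03], "rotation": [0, 0, 1.107], "grip": 100}])

```text
clock: 40.33
eef_pos: [526.9, -393.2, 229.6]
tool_rot: [3.142, 0.0, 1.82]
force: [0.2, -0.5, 0.3]
width: 85.4
finger_force: 0.0
```

```bash
python3 - <<'E'
from h import *
s=sensors.state(); print(s['eef_pos'],s['tool_rot'])
im,c=grab('wrist','w14');h=cv2.cvtColor(im,cv2.COLOR_RGB2HSV).astype(int)
u=px(c,(527.3,-391.7,148));print(u)
x0,y0=int(u[0])-40,int(u[1])-40
m=((h[...,1]<75)&(h[...,2]<62)).astype('uint8')*255; k=np.zeros_like(m);k[y0:y0+80,x0:x0+80]=m[y0:y0+80,x0:x0+80]
k=cv2.morphologyEx(k,cv2.MORPH_OPEN,np.ones((5,5)))
for b in sorted(cv2.findContours(k,0,1)[0],key=cv2.contourArea)[::-1][:2]:
    r=cv2.minAreaRect(b);w=np.array([pt(c,*x,148)[:2] for x in cv2.boxPoints(r)]);e=np.roll(w,-1,0)-w;a=np.arctan2(e[:,1],e[:,0]);print(r,w.mean(0).round(1),np.hypot(*e.T).round(1),((a+np.pi/4)%(np.pi/2)-np.pi/4).round(3))
print(delta([527.3,-391.7,92],1.82))
E
```

```text
[ 526.93869882 -393.19301699  229.56362445] [3.14156266e+00 4.11263630e-04 1.82010003e+00]
[256.01566093 193.8714084 ]
((257.0, 194.0), (26.0, 28.0), 90.0) [ 528.  -391.7] [18.9 18.8 19.4 18.8] [0.249 0.263 0.249 0.238]
(array([0.0016, 0.0008, 0.1377]), array([ 0.0002,  0.0007, -0.0005]))
```

step_arm(commands=[{"translation": [0.0015, 0.001, 0.04], "rotation": [0, 0, 0], "grip": 100}, {"translation": [0.0015, 0.001, 0.08], "rotation": [0, 0, 0], "grip": 100}, {"translation": [0.0015, 0.001, 0.11], "rotation": [0, 0, 0], "grip": 100}, {"translation": [0.0015, 0.001, 0.13], "rotation": [0, 0, 0], "grip": 100}, {"translation": [0.0015, 0.001, 0.1377], "rotation": [0, 0, 0], "grip": 100}, {"translation": [0.0015, 0.001, 0.1377], "rotation": [0, 0, 0], "grip": 100}, {"translation": [0.0015, 0.001, 0.1377], "rotation": [0, 0, 0], "grip": 0}, {"translation": [0.0015, 0.001, 0.1377], "rotation": [0, 0, 0], "grip": 0}, {"translation": [0.0015, 0.001, 0.1377], "rotation": [0, 0, 0], "grip": 0}, {"translation": [0.0015, 0.001, 0.1377], "rotation": [0, 0, 0], "grip": 0}, {"translation": [0.0015, 0.001, 0.1377], "rotation": [0, 0, 0], "grip": 0}, {"translation": [0.0015, 0.001, 0.1377], "rotation": [0, 0, 0], "grip": 0}, {"translation": [0.0015, 0.001, 0.1377], "rotation": [0, 0, 0], "grip": 0}, {"translation": [0.0015, 0.001, 0.1377], "rotation": [0, 0, 0], "grip": 0}], grip_force=100)

```text
clock: 42.12
eef_pos: [527.4, -391.9, 92.0]
tool_rot: [3.141, 0.001, 1.818]
force: [-0.1, -0.2, 5.7]
width: 24.9
finger_force: 98.4
```

```bash
python3 - <<'E'
from h import *
s=sensors.state(); print(s['eef_pos'],s['tool_rot'],s['width'],s['finger_force'],s['force'],s['torque'])
print(delta([478.7,57.6,230],2.767))
E
```

```text
[ 527.41267885 -391.88803652   91.99199076] [3.14131922e+00 8.55089444e-04 1.81788274e+00] 24.949796589716044 98.37655305862427 [-0.08550935 -0.19670712  5.74020438] [ 0.01731357  0.08131985 -0.01148442]
(array([ 0.4476,  0.0627, -0.1384]), array([-2.000e-04,  9.000e-04, -9.491e-01]))
```

step_arm(commands=[{"translation": [0, 0, -0.03], "rotation": [0, 0, 0], "grip": 0}, {"translation": [0, 0, -0.07], "rotation": [0, 0, 0], "grip": 0}, {"translation": [0, 0, -0.11], "rotation": [0, 0, 0], "grip": 0}, {"translation": [0, 0, -0.138], "rotation": [0, 0, 0], "grip": 0}, {"translation": [0.05, 0.006, -0.138], "rotation": [0, 0, -0.1], "grip": 0}, {"translation": [0.1, 0.014, -0.138], "rotation": [0, 0, -0.25], "grip": 0}, {"translation": [0.15, 0.021, -0.138], "rotation": [0, 0, -0.4], "grip": 0}, {"translation": [0.2, 0.028, -0.138], "rotation": [0, 0, -0.55], "grip": 0}, {"translation": [0.25, 0.035, -0.138], "rotation": [0, 0, -0.7], "grip": 0}, {"translation": [0.3, 0.042, -0.138], "rotation": [0, 0, -0.85], "grip": 0}, {"translation": [0.35, 0.049, -0.138], "rotation": [0, 0, -0.949], "grip": 0}, {"translation": [0.4, 0.056, -0.138], "rotation": [0, 0, -0.949], "grip": 0}, {"translation": [0.44, 0.062, -0.138], "rotation": [0, 0, -0.949], "grip": 0}, {"translation": [0.4476, 0.0627, -0.138], "rotation": [0, 0, -0.949], "grip": 0}, {"translation": [0.4476, 0.0627, -0.138], "rotation": [0, 0, -0.949], "grip": 0}, {"translation": [0.4476, 0.0627, -0.138], "rotation": [0, 0, -0.949], "grip": 0}])

```text
clock: 44.12
eef_pos: [478.6, 56.7, 229.1]
tool_rot: [-3.141, -0.001, 2.766]
force: [0.7, 0.0, -0.5]
width: 24.9
finger_force: 98.4
```

```bash
python3 - <<'E'
from h import *
P=[];
for _ in range(3): s=sensors.state(); P.append(s['eef_pos'])
print(P,s['tool_rot'],s['width'],s['force'],s['torque'],s['joints'])
print(delta([478.7,57.6,187],2.767))
im,c=grab('wrist','w15')
# where is the driver's tip in the wrist image? steel shank/tip region expected:
for z in(146,160,100): print(px(c,(*P[-1][:2],z)))
print('screw',px(c,(478.7,57.6,99)))
E
```

```text
[array([478.59930195,  56.73979781, 229.13392565]), array([478.59930195,  56.73979781, 229.13392565]), array([478.59930195,  56.73979781, 229.13392565])] [-3.14104952e+00 -7.60713533e-04  2.76579241e+00] 24.910262166680816 [ 0.72180688  0.02948926 -0.49948226] [-0.04734385  0.05893761  0.00479826] [-1.13723445e-01  1.37579473e-01  1.69334138e+00 -3.38814206e-04
  1.31154727e+00 -1.30863273e+00]
(array([0.0002, 0.0009, 0.0421]), array([-0.0005, -0.0008, -0.0012]))
[255.34648531 194.71429356]
[255.3212531  201.73729285]
[255.41262319 176.31670169]
screw [256.43678331 175.71920552]
```

```bash
python3 - <<'E'
from h import *
im=cv2.imread('pics/w15.png')[:,:,::-1];h=cv2.cvtColor(im,cv2.COLOR_RGB2HSV).astype(int)
for y in range(120,262,3):
    r=''
    for x in range(220,292,1):
        H,S,V=h[y,x]; r+=('B' if V>110 else 'b') if S>100 and 15<H<28 else 'O' if S>145 else 'K' if S<80 and V<50 else 's' if S<45 and V<140 else '.' if S<45 else 'w'
    print(y,r)
E
```

```text
120 .........................BBBBBBBBBBBBBBBBBBBBBBBBBwsssssssssssssssss....
123 .........................BBBBBBBBBBBBBBBBBBBBBBBBBwsssssssssssssssss....
126 .........................BBBBBBBBBBBBBBBBBBBBBBBBBwsssssssssssssssss....
129 .........................BBBBBBBBBBBBBBBBBBBBBBBBBwssssssssssssssss.....
132 .........................BBBBBBBBBBBBBBBBBBBBBBBBBwsssssssssssssssss....
135 .........................BBBBBBBBBBBBBBBBBBBBBBBBBsssssssssssssssss.....
138 .........................BBBBBBBBBBBBBBBBBBBBBBBBBssssssssssssssssss....
141 .........................BBBBBBBBBBBBBBBBBBBBBBBBBsssssssssssssssss.....
144 .........................BBBBBBBBBBBBBBBBBBBBBBBBBssssssssssssssssssssss
147 .......................wwBBBBBBBBBBBBBBBBBBBBBBBBBwsssssssssssssssssssss
150 .......................wwBBBBBBBBBBBBBBBBBBBBBBBBBwwssssssssssssssssssss
153 ......................wwwBBBBBBBBBBBBBwBBBBBBBBBBBwwswssssssssssssssssss
156 ....................bbbbbbbbbbbbbbbbbbbbbbbbbbbbbbbbbbwsssssssssssssssss
159 ...................wBBBBBBBBBBBBBBBBBBBBBBBBBBBBBBBBBBBsssssssssssssssss
162 ..................
[... 1895 characters left out ...]
KKKwKwK
237 ssssKKKOOOOOOOOOOOOOOOOOOOOOOOOOOOOOOOOOOOOOOOOOOOOOOOOOOOOOOOOOOKKKssss
240 sssKKKbOOOOOOOOOOOOOOOOOOOOOOOOOOOOOOOOOOOOOOOOOOOOOOOOOOOOOOOOOOOKKKsss
243 sssKKKOOOOOOOOOOOOOOOOOOOOOOOOOOOOOOOOOOOOOOOOOOOOOOOOOOOOOOOOOOOOKKKsss
246 ssKKKKOOOOOOOOOOOOOOOOOOOOOOOOOOOOOOOOOOOOOOOOOOOOOOOOOOOOOOOOOOOOOKbKss
249 sKKwKOOOOOOOOOOOOOOOOOOOOOOOOOOOOOOOOOOOOOOOOOOOOOOOOOOOOOOOOOOOOOOKKKss
252 sKKwwOOOOOOOOOOOOOOOOOOOOOOOOOOOOOOOOOOOOOOOOOOOOOOOOOOOOOOOOOOOOOOOKwKs
255 KKKKOOOOOOOOOOOOOOOOOOOOOOOOOOOOOOOOOObOOOOOOOOOOOOOOOOOOOOOOOOOOOOOKKKK
258 KKKOOOOOOOOOOOOOOOOOOOOOOOOOOOOOOOOOOOOOOOOOOOOOOOOOOOOOOOOOOOOOOOOOwwKK
261 KKKOOOOOOOOOOOOOOOOOOOOOOOOOOOOOOOOOOOOOOOOOOOOOOOOOOOOOOOOOOOOOOOOOOKKw
```

step_arm(commands=[{"translation": [0.0002, 0.001, 0.02], "rotation": [0, 0, 0], "grip": 0}, {"translation": [0.0002, 0.001, 0.037], "rotation": [0, 0, 0], "grip": 0}, {"translation": [0.0002, 0.001, 0.037], "rotation": [0, 0, 0], "grip": 0}, {"translation": [0.0002, 0.001, 0.037], "rotation": [0, 0, 0], "grip": 0}, {"translation": [0.0002, 0.001, 0.037], "rotation": [0, 0, 0], "grip": 0}])

```text
clock: 44.8
eef_pos: [479.3, 58.5, 193.2]
tool_rot: [3.141, 0.001, 2.766]
force: [-0.1, -0.1, -1.2]
width: 24.6
finger_force: 98.4
```

```bash
python3 - <<'E'
from h import *
s=sensors.state(); print(s['eef_pos'],s['tool_rot'],s['force'])
print(delta([478.7,57.6,171],2.767))
im,c=grab('wrist','w16');h=cv2.cvtColor(im,cv2.COLOR_RGB2HSV).astype(int)
print(px(c,(478.7,57.6,99)),px(c,(*s['eef_pos'][:2],s['eef_pos'][2]-84)))
for y in range(120,222,4):
    r=''
    for x in range(220,296,1):
        H,S,V=h[y,x]; r+=('B' if V>110 else 'b') if S>100 and 15<H<28 else 'O' if S>145 else 'K' if S<80 and V<50 else 's' if S<45 and V<140 else '.' if S<45 else 'w'
    print(y,r)
E
```

```text
[479.26545962  58.46375558 193.21138258] [3.14116103e+00 1.00511152e-03 2.76634327e+00] [-0.09590797 -0.13619451 -1.20641011]
(array([ 0.0002, -0.001 ,  0.0222]), array([ 0.0004,  0.001 , -0.0007]))
[253.86238841 189.23797355] [255.26212788 194.14734423]
120 .....................BBBBBBBBBBBBBBBBBBBBBBBBBBBBBssssssssssssssssssss......
124 .....................BBBBBBBBBBBBBBBBBBBBBBBBBBBBBsssssssssssssssssss.......
128 .....................BBBBBBBBBBBBBBBBBBBBBBBBBBBBBsssssssssssssssssss.......
132 .....................BBBBBBBBBBBBBBBBBBBBBBBBBBBBBssssssssssssssssss........
136 .....................BBBBBBBBBBBBBBBBBBBBBBBBBBBBBsssssssssssssssssss.......
140 .....................BBBBBBBBBBBBBBBBBBBBBBBBBBBBBssssssssssssssssss........
144 .....................BBBBBBBBBBBBBBBBBBBBBBBBBBBBbssssssssssssssssssss......
148 .....................BBBBBBBBBBBBBBBBBBBBBBBBBBBBwsssssssssssssssssss.......
152 .....................BBBBBBBBBBBBBBBBBBBBBBBBBBBBwssssssssssssssssssssssssss
156 ...................wwBBBBBBBBBBBBBBBBBBBBBBBBBBBBwwsssssssssssssssssssssssss
160 ..................wwwBBBBBBBBBB
[... 560 characters left out ...]
BswwwwwwwwwwwwwwwwwwwwswBBBBBBBwwwwwwwwwwwwwwwwwwwww
192 ............sswBBBBBBBbBwsssssssssssssssssssssssBBBBBBBwwwwwwwwwwwwwwwwwwwww
196 wwwwwwwwwwwwwwbBBBBBBBbbssssssssssssssssssssssssBBBBBBbwwwwwwwwwwwwwwwwwwwww
200 wwwwwwwwwwwwwwbBBBBBBbbbssssKwKKKwKKwwKKKKKKssssbBBBBBbwwwwwwwwwwwwwwwwwwwww
204 wwwwwwwwwwwwwwBBBbKKKKKKKKssssssssssssssssssssKKKKwbKwwwwwwwwwwwwwwwwwwwwwww
208 wwwwwwwwwwwwKwKssssssssssssssssKKsssKssssssssKssssssssKKKKbwbwwwwwwwwwwwwwww
212 wwwwwwwwKKKsssssssssKssssssssssKsssssKKKKKwKssKKKKKKKKKKKKKKKKKwwwwwwwwwwwww
216 wwwwwKKssssswOOOOOOOOOOOOOOOOOOOOOOOOOOOOOOOOOOOOOOOOOOOOOOwKKKKKwwwwwwwwwww
220 wwwwKKssswOOOOOOOOOOOOOOOOOOOOOOOOOOOOOOOOOOOOOOOOOOOOOOOOOOOOKKKKKKKwwwwwww
```

step_arm(commands=[{"translation": [0.0002, -0.0008, 0.004], "rotation": [0, 0, 0], "grip": 0}, {"translation": [0.0002, -0.0008, 0.008], "rotation": [0, 0, 0], "grip": 0}, {"translation": [0.0002, -0.0008, 0.011], "rotation": [0, 0, 0], "grip": 0}, {"translation": [0.0002, -0.0008, 0.014], "rotation": [0, 0, 0], "grip": 0}, {"translation": [0.0002, -0.0008, 0.017], "rotation": [0, 0, 0], "grip": 0}, {"translation": [0.0002, -0.0008, 0.019], "rotation": [0, 0, 0], "grip": 0}, {"translation": [0.0002, -0.0008, 0.021], "rotation": [0, 0, 0], "grip": 0}, {"translation": [0.0002, -0.0008, 0.021], "rotation": [0, 0, 0], "grip": 0}])

```text
clock: 45.85
eef_pos: [478.2, 58.1, 171.3]
tool_rot: [3.142, -0.0, 2.767]
force: [0.2, -0.3, -1.9]
width: 24.9
finger_force: 98.4
```

```bash
python3 - <<'E'
from h import *
s=sensors.state(); print(s['eef_pos'],s['tool_rot'],s['force'],s['torque'],s['joints'])
E
```

```text
[478.19771946  58.1124377  171.26120952] [ 3.14157625e+00 -4.74680735e-04  2.76683368e+00] [ 0.20516818 -0.27982749 -1.90769656] [-0.00932192 -0.10573241  0.01216249] [-1.11263617e-01  1.88322779e-01  1.78217341e+00  1.51381166e-04
  1.17155050e+00 -1.30735984e+00]
```

step_arm(commands=[{"translation": [0, 0, 0.001], "rotation": [0, 0, 0.12], "grip": 0}, {"translation": [0, 0, 0.0013], "rotation": [0, 0, 0.24], "grip": 0}, {"translation": [0, 0, 0.0016], "rotation": [0, 0, 0.36], "grip": 0}, {"translation": [0, 0, 0.0019], "rotation": [0, 0, 0.48], "grip": 0}, {"translation": [0, 0, 0.0022], "rotation": [0, 0, 0.6], "grip": 0}, {"translation": [0, 0, 0.0025], "rotation": [0, 0, 0.72], "grip": 0}, {"translation": [0, 0, 0.0028], "rotation": [0, 0, 0.84], "grip": 0}, {"translation": [0, 0, 0.0031], "rotation": [0, 0, 0.96], "grip": 0}, {"translation": [0, 0, 0.0031], "rotation": [0, 0, 0.96], "grip": 0}], grip_force=115)

```text
clock: 46.98
eef_pos: [478.7, 57.8, 168.6]
tool_rot: [3.141, 0.001, 1.808]
force: [-0.3, -1.3, -0.7]
width: 24.7
finger_force: 112.2
```

```bash
python3 - <<'E'
from h import *
s=sensors.state(); print(s['eef_pos'],s['tool_rot'],s['force'],s['torque'],s['joints'])
E
```

```text
[478.74648932  57.84575383 168.64460962] [3.14073222e+00 5.72470672e-04 1.80799067e+00] [-0.30983409 -1.25088107 -0.693618  ] [-0.29201768 -0.31788837  0.02028567] [-1.11408989e-01  1.91093406e-01  1.78575138e+00 -2.65847180e-04
  1.16374366e+00 -3.48498453e-01]
```

step_arm(commands=[{"translation": [0, 0, 0.0003], "rotation": [0, 0, 0.12], "grip": 0}, {"translation": [0, 0, 0.0006], "rotation": [0, 0, 0.24], "grip": 0}, {"translation": [0, 0, 0.0009], "rotation": [0, 0, 0.36], "grip": 0}, {"translation": [0, 0, 0.0012], "rotation": [0, 0, 0.48], "grip": 0}, {"translation": [0, 0, 0.0015], "rotation": [0, 0, 0.6], "grip": 0}, {"translation": [0, 0, 0.0018], "rotation": [0, 0, 0.72], "grip": 0}, {"translation": [0, 0, 0.0021], "rotation": [0, 0, 0.84], "grip": 0}, {"translation": [0, 0, 0.0024], "rotation": [0, 0, 0.96], "grip": 0}, {"translation": [0, 0, 0.0027], "rotation": [0, 0, 1.08], "grip": 0}, {"translation": [0, 0, 0.003], "rotation": [0, 0, 1.2], "grip": 0}, {"translation": [0, 0, 0.003], "rotation": [0, 0, 1.2], "grip": 0}])

```text
clock: 48.35
eef_pos: [478.7, 57.9, 165.6]
tool_rot: [3.141, -0.001, 0.61]
force: [1.1, -1.4, -0.4]
width: 25.0
finger_force: 112.2
```

```bash
cat > asc.py <<'E'
from h import *
def asc(im,x0,x1,y0,y1,dx,dy):
    h=cv2.cvtColor(im,cv2.COLOR_RGB2HSV).astype(int)
    for y in range(y0,y1,dy):
        r=''
        for x in range(x0,x1,dx):
            H,S,V=h[y,x]; r+=('B' if V>110 else 'b') if S>115 and 17<=H<28 else 'L' if S>50 and 14<H<28 and V>60 else 'O' if S>145 else 'K' if S<80 and V<50 else 's' if S<45 and V<140 else '.' if S<45 else 'w'
        print(y,r)
E
python3 - <<'E'
from asc import *
s=sensors.state(); print(s['eef_pos'],s['tool_rot'],s['force'],s['torque'])
im,c=grab('wrist','w17'); asc(im,170,340,110,220,2,4)
E
```

```text
[478.69412767  57.92658699 165.64548972] [ 3.14094662e+00 -5.99232699e-04  6.10029534e-01] [ 1.06368831 -1.40730127 -0.35531739] [-0.30879179 -0.39090969  0.08648836]
110 sssssssssssssssssssssssssssssssssswLLLLLLLLLLLLLLLLLLLLLLLLLLLLLLLLLLLLLLLLLLLLLLLLLL
114 ssssssssss..ssssssssssssssssssssssssLLLLLLLLLLLLLLLLLLLLLLLLLLLLLLLLLLLLLLLLLLLLLLLLL
118 sssssss........sssssssssssssssssssssssLLLLLLLLLLLLLLLLLLLLLLLLLLLLLLLLLLLLLLLLLLLLLLL
122 ssss..............ssssssssssssssswLbBBBBBbLLLLLLLLLLLLLLLLLLLLLLLLLLLLLLLLLLLLLLLLLLL
126 sss.................sssssssLbBBBBBBBBBBBBBLLLLLLLLLLLLLLLLLLLLLLLLLLLLLLLLLLLLLLLLLLL
130 s......................sssLBBBBBBBBBBBBBBBbsLLLLLLLLLLLLLLLLLLLLLLLLLLLLLLLLLLLLLLLLL
134 ........................sssbBBBBBBBBBBBBBBBLssLLLLLLLLLLLLLLLLLLLLLLLLLLLLLLLLLLLLLLL
138 ...........................sBBBBBBBBBBBBBBBBsssLLLLLLLLLLLLLLLLLLLLLLLLLLLLLLLLLLLLLL
142 ............................LBBBBBBBBBBBBBBBbssswLLLLLLLLLLLLLLLLLLLLLLLLLLLLLLLLLLLL
146 .............................bBBBBBBBBBBBBBBBLLwwwwLLLLLLLLLLLLLLLLLLLLLLLLLLLLLLLLLL
150 .............................
[... 886 characters left out ...]
................BBBBbbLsssssssssssbBBBBB................LLLLLLLLLLLLLL
194 ...............................bBBBbbssssssssssssBBBBBL..................LLLLLLLLLLLL
198 ................................BBBBbssssssssssssLBBBBB....................LLLLLLLLLL
202 ................................LBBLKKKKKKKKKwKKwKwBBBBB.....................LLLLLLLL
206 ................................sKKKKKKKKKKKKKKKKKKKKKBB......................LLLLLLL
210 ..............................KKKKKKKKKKKKKKKKKKKKKKKKKKs.......................LLLLL
214 ............................KKKKKKKKKKKKKKKKKKKKKKKKKKKKKK........................LLL
218 ...........................sKKKwOwOOOOOOOOOOOOOOOOOOOOOOKKKs........................L
```

step_arm(commands=[{"translation": [0, 0, 0.0003], "rotation": [0, 0, 0.12], "grip": 0}, {"translation": [0, 0, 0.0006], "rotation": [0, 0, 0.24], "grip": 0}, {"translation": [0, 0, 0.0009], "rotation": [0, 0, 0.36], "grip": 0}, {"translation": [0, 0, 0.0012], "rotation": [0, 0, 0.48], "grip": 0}, {"translation": [0, 0, 0.0015], "rotation": [0, 0, 0.6], "grip": 0}, {"translation": [0, 0, 0.0018], "rotation": [0, 0, 0.72], "grip": 0}, {"translation": [0, 0, 0.002], "rotation": [0, 0, 0.82], "grip": 0}, {"translation": [0, 0, 0.0022], "rotation": [0, 0, 0.92], "grip": 0}, {"translation": [0, 0, 0.0024], "rotation": [0, 0, 1.0], "grip": 0}, {"translation": [0, 0, 0.0024], "rotation": [0, 0, 1.06], "grip": 0}, {"translation": [0, 0, 0.0024], "rotation": [0, 0, 1.06], "grip": 0}])

```text
clock: 49.78
eef_pos: [478.6, 58.1, 163.0]
tool_rot: [-3.141, -0.0, -0.45]
force: [2.4, -1.6, -0.2]
width: 24.5
finger_force: 112.2
```

```bash
python3 - <<'E'
from asc import *
s=sensors.state(); print(s['eef_pos'],s['tool_rot'],s['force'],s['torque'])
im,c=grab('wrist','w18'); asc(im,170,340,110,210,2,5)
E
```

```text
[478.56683333  58.05265993 163.00917018] [-3.14129699e+00 -3.68638589e-04 -4.49902726e-01] [ 2.41168506 -1.61048996 -0.21358382] [-0.28092938 -0.56936109  0.14704845]
110 LLLLLLLLLLLLLLLLLLLLLLLLLLLLLLLLLLLLLLLLLLLLLLLLLLLLLLLLLLLLLLLLLLLLLLLLLLLLLLLLLLLLL
115 LLLLLLLLLLLLLLLLLLLLLLLLLLLLLLLLLLLLLLLLLLLLLLLLLLLLLLLLLLLLLLLLLLLLLLLLLLLLLLLLLLLLL
120 LLLLLLLLLLLLLLLLLLLLLLLLLLLLLLLLLLLLBBBBBLLLLLLLLLLLLLLLLLLLLLLLLLLLLLLLLLLLLLLLLLLLL
125 LLLLLLLLLLLLLLLLLLLLLLLLLLLBBBBBBBBBBBBBBBLLLLLLLLLLLLLLLLLLLLLLLLLLLLLLLLLLLLLLLLLLL
130 LLLLLLLLLLLLLLLLLLLLLLLLLLBBBBBBBBBBBBBBBBBLLLLLLLLLLLLLLLLLLLLLLLLLLLLLLLLLLLLL.....
135 LLLLLLLLLLLLLLLLLLLLLLLLLLLBBBBBBBBBBBBBBBBLLLLLLLLLLLLLLLLLLLLLLLLLL................
140 LLLLLLLLLLLLLLLLLLLLLLLLLLLLBBBBBBBBBBBBBBBBLLLLLLLLLLLLLL...........................
145 LLLLLLLLLLLLLLLLLLLLLLLLLLLLBBBBBBBBBBBBBBBBBLLL.....................................
150 LLLLLLLLLLLLLLLLLLLLLLLLLLLLLBBBBBBBBBBBBBBBBBww.....................................
155 LLLLLLLLLLLLLLLLLLLLLLLLLLLsssBBBBBBBBBBBBBBBBwwww...................................
160 LLLLLLLLLLLLLLLLsssssssssssss
[... 166 characters left out ...]
sssssssssssssssssLBBBBBBBbbbbbbbbbbbww................................
175 sssssssssssssssssssssssssssssssLLbbbbbbbbbbbbbBBBBBbB................................
180 sssssssssssss..sssssssssssssssbbbbbbbbbBBBBBBBBBBBBBBB...............................
185 ssssssssssss..................BBBBBBBBBBBBBbBBBBbBBBBBB..............................
190 sssssssss.....................LBBBbbbLsssssssssssBBBBbB..............................
195 ssssss.........................BBBBbbssssssssssssLBBBBb..............................
200 ssssss..........................BBBBbssKKKwKKKKssLbBBBBL.............................
205 ssssssss.........................KKKKKKKKKsssssssssKKwBB.............................
```

step_arm(commands=[{"translation": [0, 0, 0.0003], "rotation": [0, 0, 0.06], "grip": 0}, {"translation": [0, 0, 0.0003], "rotation": [0, 0, 0.12], "grip": 0}, {"translation": [0, 0, 0.0003], "rotation": [0, 0, 0.16], "grip": 0}, {"translation": [0, 0, 0.0003], "rotation": [0, 0, 0.16], "grip": 0}])

```text
clock: 50.32
eef_pos: [478.6, 58.0, 162.8]
tool_rot: [-3.141, -0.0, -0.611]
force: [1.9, -2.2, 0.7]
width: 25.0
finger_force: 112.3
```

```bash
cat > tng.py <<'E'
from h import *
def tongue(f,ctr,zt,box=-.215):
    """yaw of tongue from its brass edges, tongue top height zt"""
    s=sensors.state(); print(s['eef_pos'],s['tool_rot'],s['force'],s['torque'])
    im,c=grab('wrist',f); h=cv2.cvtColor(im,cv2.COLOR_RGB2HSV); m=cv2.inRange(h,np.array((17,116,60)),np.array((27,255,255)))
    ys,xs=np.nonzero(m); P=np.array([pt(c,x,y,zt)[:2] for x,y in zip(xs,ys)])-ctr[:2]; r=np.hypot(*P.T); P=P[(r>24)&(r<47)]
    v=P.mean(0); print(len(P),'tongue yaw',np.arctan2(v[1],v[0]),'joint ~',(3.1416+box-np.arctan2(v[1],v[0])))
E
python3 - <<'E'
from tng import *
tongue('w19',np.array((478.7,57.8)),75)
E
```

```text
[478.55868971  58.04705194 162.83406514] [-3.14126613e+00 -4.11595652e-04 -6.10539127e-01] [ 1.90046544 -2.20475103  0.69361468] [-0.32672025 -0.57598281  0.27659378]
1074 tongue yaw -0.25532750707146296 joint ~ 3.181927507071463
```

```bash
python3 - <<'E'
from h import *
print(delta([707.2,7.4,230],1.05))
E
```

```text
(array([ 0.2164, -0.0896, -0.0671]), array([ 1.0000e-04, -5.0000e-04, -1.6606e+00]))
```

step_arm(commands=[{"translation": [0, 0, 0], "rotation": [0, 0, -0.08], "grip": 0}, {"translation": [0, 0, 0], "rotation": [0, 0, -0.14], "grip": 0}, {"translation": [0, 0, -0.01], "rotation": [0, 0, -0.14], "grip": 0}, {"translation": [0, 0, -0.025], "rotation": [0, 0, -0.14], "grip": 0}, {"translation": [0, 0, -0.067], "rotation": [0, 0, -0.14], "grip": 0}, {"translation": [0.03, -0.012, -0.067], "rotation": [0, 0, -0.3], "grip": 0}, {"translation": [0.07, -0.029, -0.067], "rotation": [0, 0, -0.45], "grip": 0}, {"translation": [0.12, -0.05, -0.067], "rotation": [0, 0, -0.6], "grip": 0}, {"translation": [0.17, -0.07, -0.067], "rotation": [0, 0, -0.75], "grip": 0}, {"translation": [0.2164, -0.0896, -0.067], "rotation": [0, 0, -0.9], "grip": 0}, {"translation": [0.2164, -0.0896, -0.067], "rotation": [0, 0, -1.05], "grip": 0}, {"translation": [0.2164, -0.0896, -0.067], "rotation": [0, 0, -1.2], "grip": 0}, {"translation": [0.2164, -0.0896, -0.067], "rotation": [0, 0, -1.35], "grip": 0}, {"translation": [0.2164, -0.0896, -0.067], "rotation": [0, 0, -1.5], "grip": 0}, {"translation": [0.2164, -0.0896, -0.067], "rotation": [0, 0, -1.66], "grip": 0}, {"translation": [0.2164, -0.0896, -0.067], "rotation": [0, 0, -1.66], "grip": 0}])

```text
clock: 52.38
eef_pos: [706.2, 7.2, 230.1]
tool_rot: [-3.14, 0.0, 1.045]
force: [-0.2, 0.1, -0.4]
width: 24.7
finger_force: 112.7
```

step_arm(commands=[{"translation": [0, 0, 0], "rotation": [0, 0, -0.16], "grip": 0}, {"translation": [0, 0, 0], "rotation": [0, 0, -0.32], "grip": 0}, {"translation": [0, 0, 0], "rotation": [0, 0, -0.48], "grip": 0}, {"translation": [0, 0, 0], "rotation": [0, 0, -0.64], "grip": 0}, {"translation": [0, 0, 0], "rotation": [0, 0, -0.8], "grip": 0}, {"translation": [0, 0, 0], "rotation": [0, 0, -0.96], "grip": 0}, {"translation": [0, 0, 0], "rotation": [0, 0, -1.12], "grip": 0}, {"translation": [0, 0, 0], "rotation": [0, 0, -1.28], "grip": 0}, {"translation": [0, 0, 0], "rotation": [0, 0, -1.44], "grip": 0}, {"translation": [0, 0, 0], "rotation": [0, 0, -1.6], "grip": 0}, {"translation": [0, 0, 0.02], "rotation": [0, 0, -1.66], "grip": 0}, {"translation": [0, 0, 0.036], "rotation": [0, 0, -1.66], "grip": 0}, {"translation": [0, 0, 0.036], "rotation": [0, 0, -1.66], "grip": 0}, {"translation": [0, 0, 0.036], "rotation": [0, 0, -1.66], "grip": 0}])

```text
clock: 54.12
eef_pos: [706.9, 6.9, 193.9]
tool_rot: [3.141, -0.0, 2.705]
force: [-0.1, 0.2, -0.4]
width: 24.8
finger_force: 112.7
```

```bash
python3 - <<'E'
from asc import *
s=sensors.state(); print(s['eef_pos'],s['tool_rot'],s['width'],s['force'],s['torque'])
im,c=grab('wrist','w20')
print(px(c,(707.2,7.4,99)),px(c,(*s['eef_pos'][:2],s['eef_pos'][2]-84)))
print(delta([707.2,7.4,171],2.7116))
asc(im,210,300,130,224,1,4)
E
```

```text
[706.86291396   6.87544145 193.92191278] [ 3.14147249e+00 -2.42924190e-04  2.70534969e+00] 24.839353107571466 [-0.14653588  0.19801589 -0.40459738] [-0.01349597 -0.02289772  0.00941472]
[256.12295723 189.44674994] [255.25538414 194.26528541]
(array([0.0002, 0.0005, 0.0233]), array([ 0.0004,  0.0006, -0.0059]))
130 LLLLLLLLLLLLLLLLLLLLLLLLLLLLLLLLLLLLLLLLLLLLLLLLLLLLLLLLLLLLLLLLLLLLLLLLLLLLLLLLLLLLLLL...
134 LLLLLLLLLLLLLLLLLLLLLLLLLLLLLLLLLLLLLLLLLLLLLLLLLLLLLLLLLLLLLLLLLLLL......................
138 LLLLLLLLLLLLLLLLLLLLLLLLLLLLLLLLLLLLLLLLLLLLLLLLLLLLLssssssssssss.........................
142 LLLLLLLLLLLLLLLLLLLLLLLLLLLLLLLLLwwwwwwwwwwwwwwwwwwwwwssssssssssss........................
146 LLLLLLLLLLLLLL..............wwwwwwwwwwwwwwwwwwwwwwwwwwwsssssssssssssss.ssss.s.............
150 .............................wwwwwwwwwwwwwwwwwwwwwwwwwwwwwwsssssssssssssssssssssssssssssss
154 ..............................wwwwwwwwwwwwwwwwwwwLwwwwwwwwwwwwssssssssssssssssssssssssssss
158 ...............................wwwwwwwwwwwwwwwwwwwwwwwwwwwwwwwwsssssssssssssssssssssssssss
162 ........................
[... 791 characters left out ...]
sssbbBBBBBBLssssssssss.............
198 ...........................BBBBBLbssssssssssssssssssssssssbbLBBBBBLssssssssssss...........
202 ..........................wBBBBBLLKKKKKKKKsssKKKKKKKKKKKKKKKwbbBBBwssssssssssss...........
206 ........................sKKsKsssssssssssssssssssssssssssssssssKKKKKKsssssssssss...........
210 ...................sKKKsssssssssssssssssssssssKKKKKKKKKKKKKKKKKKKKKKKKKKs.................
214 ...............sKKKssssssKKssssssssKKKKKssssKKKKKKKKKKKKKKKKKKKKKKKKKKKKKKKs..............
218 ..............KKKKKKKOOOOwwwOwOOOOOOwwOOOOOOOOOOOOOwOOOOOOOOOOOOOOOOOOOwKKKKKKs...........
222 ............sKKKKKKwOOOOOwwwOOOwOOOOOOOOOOOOOOOOOOOOOOOOOOOOOOOOOOOOOOOOwKKKKKKKs.........
```

step_arm(commands=[{"translation": [-0.0005, 0, 0.004], "rotation": [0, 0, 0], "grip": 0}, {"translation": [-0.0005, 0, 0.008], "rotation": [0, 0, 0], "grip": 0}, {"translation": [-0.0005, 0, 0.011], "rotation": [0, 0, 0], "grip": 0}, {"translation": [-0.0005, 0, 0.014], "rotation": [0, 0, 0], "grip": 0}, {"translation": [-0.0005, 0, 0.017], "rotation": [0, 0, 0], "grip": 0}, {"translation": [-0.0005, 0, 0.02], "rotation": [0, 0, 0], "grip": 0}, {"translation": [-0.0005, 0, 0.023], "rotation": [0, 0, 0], "grip": 0}, {"translation": [-0.0005, 0, 0.023], "rotation": [0, 0, 0], "grip": 0}])

```text
clock: 55.18
eef_pos: [706.9, 6.7, 170.0]
tool_rot: [-3.141, -0.001, 2.707]
force: [0.3, 0.3, -1.0]
width: 24.5
finger_force: 112.7
```

```bash
python3 - <<'E'
from h import *
s=sensors.state(); print(s['eef_pos'],s['tool_rot'],s['force'],s['torque'],s['joints'])
E
```

```text
[706.9364198    6.66661877 170.02603645] [-3.14141912e+00 -1.20178389e-03  2.70675366e+00] [ 0.30525603  0.33399213 -1.01383078] [ 0.00574191 -0.05270603  0.00923122] [-1.48032471e-01  5.81162360e-01  1.19093128e+00  1.77058728e-04
  1.37070081e+00 -1.28402520e+00]
```

In without force. Turning.

step_arm(commands=[{"translation": [0, 0, 0.0003], "rotation": [0, 0, 0.12], "grip": 0}, {"translation": [0, 0, 0.0005], "rotation": [0, 0, 0.24], "grip": 0}, {"translation": [0, 0, 0.0007], "rotation": [0, 0, 0.36], "grip": 0}, {"translation": [0, 0, 0.001], "rotation": [0, 0, 0.48], "grip": 0}, {"translation": [0, 0, 0.0013], "rotation": [0, 0, 0.6], "grip": 0}, {"translation": [0, 0, 0.0016], "rotation": [0, 0, 0.72], "grip": 0}, {"translation": [0, 0, 0.0019], "rotation": [0, 0, 0.84], "grip": 0}, {"translation": [0, 0, 0.0022], "rotation": [0, 0, 0.96], "grip": 0}, {"translation": [0, 0, 0.0025], "rotation": [0, 0, 1.08], "grip": 0}, {"translation": [0, 0, 0.0028], "rotation": [0, 0, 1.2], "grip": 0}, {"translation": [0, 0, 0.0031], "rotation": [0, 0, 1.32], "grip": 0}, {"translation": [0, 0, 0.0034], "rotation": [0, 0, 1.44], "grip": 0}, {"translation": [0, 0, 0.0037], "rotation": [0, 0, 1.56], "grip": 0}, {"translation": [0, 0, 0.0037], "rotation": [0, 0, 1.56], "grip": 0}])

```text
clock: 56.92
eef_pos: [707.4, 6.8, 167.0]
tool_rot: [3.141, -0.001, 1.148]
force: [0.4, 0.8, -0.9]
width: 24.4
finger_force: 112.8
```

```bash
python3 - <<'E'
from h import *
s=sensors.state(); print(s['eef_pos'],s['tool_rot'],s['force'],s['torque'],s['joints'])
E
```

```text
[707.42348457   6.83988068 166.99527072] [ 3.14148720e+00 -5.01407995e-04  1.14805896e+00] [ 0.41487404  0.75541492 -0.92825074] [ 0.11321363 -0.16140037  0.08000522] [-1.47826546e-01  5.83078493e-01  1.19511059e+00  4.63917031e-04
  1.36316599e+00  2.74815273e-01]
```

step_arm(commands=[{"translation": [0, 0, 0.0003], "rotation": [0, 0, 0.12], "grip": 0}, {"translation": [0, 0, 0.0006], "rotation": [0, 0, 0.24], "grip": 0}, {"translation": [0, 0, 0.0009], "rotation": [0, 0, 0.36], "grip": 0}, {"translation": [0, 0, 0.0012], "rotation": [0, 0, 0.48], "grip": 0}, {"translation": [0, 0, 0.0015], "rotation": [0, 0, 0.6], "grip": 0}, {"translation": [0, 0, 0.0018], "rotation": [0, 0, 0.72], "grip": 0}, {"translation": [0, 0, 0.0021], "rotation": [0, 0, 0.84], "grip": 0}, {"translation": [0, 0, 0.0024], "rotation": [0, 0, 0.96], "grip": 0}, {"translation": [0, 0, 0.0027], "rotation": [0, 0, 1.08], "grip": 0}, {"translation": [0, 0, 0.003], "rotation": [0, 0, 1.2], "grip": 0}, {"translation": [0, 0, 0.0033], "rotation": [0, 0, 1.32], "grip": 0}, {"translation": [0, 0, 0.0036], "rotation": [0, 0, 1.44], "grip": 0}, {"translation": [0, 0, 0.0038], "rotation": [0, 0, 1.54], "grip": 0}, {"translation": [0, 0, 0.004], "rotation": [0, 0, 1.62], "grip": 0}, {"translation": [0, 0, 0.004], "rotation": [0, 0, 1.7], "grip": 0}, {"translation": [0, 0, 0.004], "rotation": [0, 0, 1.76], "grip": 0}, {"translation": [0, 0, 0.004], "rotation": [0, 0, 1.76], "grip": 0}])

```text
clock: 59.05
eef_pos: [707.5, 6.9, 162.9]
tool_rot: [-3.141, -0.0, -0.61]
force: [1.3, 0.6, -0.5]
width: 25.1
finger_force: 112.7
```

```bash
python3 - <<'E'
from tng import *
tongue('w21',np.array((707.2,7.3)),75,-.215+np.pi)
E
```

```text
[707.4759493    6.89481999 162.91562167] [-3.14098506e+00 -4.14173080e-05 -6.10207052e-01] [ 1.25123516  0.64488924 -0.5133206 ] [ 0.29453693 -0.25441412  0.28802042]
0 tongue yaw nan joint ~ nantng.py:7: RuntimeWarning: Mean of empty slice.
  v=P.mean(0); print(len(P),'tongue yaw',np.arctan2(v[1],v[0]),'joint ~',(3.1416+box-np.arctan2(v[1],v[0])))
  ret = um.true_divide(
```

```bash
python3 - <<'E'
from h import *
print(delta([527.4,-391.9,232],1.818))
E
```

```text
(array([ 0.0809,  0.43  , -0.0693]), array([-3.000e-04, -7.000e-04, -2.428e+00]))
```

step_arm(commands=[{"translation": [0, 0, 0], "rotation": [0, 0, -0.08], "grip": 0}, {"translation": [0, 0, 0], "rotation": [0, 0, -0.14], "grip": 0}, {"translation": [0, 0, -0.01], "rotation": [0, 0, -0.14], "grip": 0}, {"translation": [0, 0, -0.025], "rotation": [0, 0, -0.14], "grip": 0}, {"translation": [0, 0, -0.069], "rotation": [0, 0, -0.14], "grip": 0}, {"translation": [0, 0, -0.069], "rotation": [0, 0, -0.14], "grip": 0}])

```text
clock: 59.85
eef_pos: [709.4, 6.1, 238.2]
tool_rot: [-3.139, -0.009, -0.474]
force: [-0.0, -0.0, -0.7]
width: 25.0
finger_force: 113.0
```

```bash
python3 - <<'E'
from h import *
print(delta([527.4,-391.9,232],1.818))
E
```

```text
(array([0.0194, 0.4373, 0.0051]), array([ 0.0089, -0.008 , -2.2915]))
```

step_arm(commands=[{"translation": [0.002, 0.05, 0], "rotation": [0, 0, -0.15], "grip": 0}, {"translation": [0.004, 0.1, 0], "rotation": [0, 0, -0.3], "grip": 0}, {"translation": [0.006, 0.15, 0], "rotation": [0, 0, -0.45], "grip": 0}, {"translation": [0.008, 0.2, 0], "rotation": [0, 0, -0.6], "grip": 0}, {"translation": [0.01, 0.25, 0], "rotation": [0, 0, -0.75], "grip": 0}, {"translation": [0.012, 0.3, 0], "rotation": [0, 0, -0.9], "grip": 0}, {"translation": [0.014, 0.34, 0], "rotation": [0, 0, -1.05], "grip": 0}, {"translation": [0.016, 0.38, 0], "rotation": [0, 0, -1.2], "grip": 0}, {"translation": [0.018, 0.42, 0], "rotation": [0, 0, -1.35], "grip": 0}, {"translation": [0.0194, 0.4373, 0], "rotation": [0, 0, -1.5], "grip": 0}, {"translation": [0.0194, 0.4373, 0], "rotation": [0, 0, -1.65], "grip": 0}, {"translation": [0.0194, 0.4373, 0], "rotation": [0, 0, -1.8], "grip": 0}, {"translation": [0.0194, 0.4373, 0], "rotation": [0, 0, -1.95], "grip": 0}, {"translation": [0.0194, 0.4373, 0], "rotation": [0, 0, -2.1], "grip": 0}, {"translation": [0.0194, 0.4373, 0], "rotation": [0, 0, -2.25], "grip": 0}, {"translation": [0.0194, 0.4373, 0], "rotation": [0, 0, -2.2915], "grip": 0}, {"translation": [0.0194, 0.4373, 0], "rotation": [0, 0, -2.2915], "grip": 0}, {"translation": [0.0194, 0.4373, 0], "rotation": [0, 0, -2.2915], "grip": 0}])

```text
clock: 62.1
eef_pos: [525.0, -391.4, 231.7]
tool_rot: [-3.141, -0.001, 1.817]
force: [0.5, 0.2, -1.5]
width: 25.0
finger_force: 112.8
```

```bash
python3 - <<'E'
from asc import *
s=sensors.state(); print(s['eef_pos'],s['tool_rot'],s['force'],s['width'])
print(delta([527.4,-391.9,92.5],1.818))
im,c=grab('top','t22'); asc(im,190,270,100,225,1,3)
for n,C in(('near',(478.7,57.7)),('far',(707.2,7.3))):
    h=cv2.cvtColor(im,cv2.COLOR_RGB2HSV); m=cv2.inRange(h,np.array((15,125,60)),np.array((28,255,255)))
    ys,xs=np.nonzero(m); P=np.array([pt(c,x,y,72)[:2] for x,y in zip(xs,ys)])-C; r=np.hypot(*P.T)
    Q=P[(r>27)&(r<48)]; v=Q.mean(0); print(n,len(Q),np.arctan2(v[1],v[0]))
E
```

```text
[ 524.96061071 -391.37294703  231.73156457] [-3.14093568e+00 -5.25370173e-04  1.81730572e+00] [ 0.51468403  0.21764792 -1.52769197] 24.950448868757547
(array([-0.0012,  0.0023,  0.1392]), array([-0.0007, -0.0005, -0.0007]))
100 .......LLLLLLLLLLLLLLLL.........................................................
103 ....LLLLLLLLLLLLLLLLLLLL........................................................
106 .....sssLLLLLLLLLLLLLLLLL.......................................................
109 ............sssLLLLLLLLLs.......................................................
112 ...................ssLLs........................................................
115 ................................................................................
118 ws.........................................LBBBBBBBBLL..........................
121 wwwws.....................................LBBBBBbbbBBLs.........................
124 wwwwww................................sssLBBbBBBBBBBbL..........................
127 wwwwwws..............................ssssLwbbbbbBBBbBLs.........................
130 wwwwwws...............
[... 2046 characters left out ...]
BBBBBBBbbws...............ssssssssssssssssssssssssss
205 ....................sssLBBBBBBBBBBBBbws...........ssssssssssssssssssssssssssssss
208 ssssssss................ssLBbbbbbBbwwws.....sswwwwwwwwwwssssssssssssssssssssssss
211 sssssssss....................swwwwww....sswwwwwwwwwwwwwwwwwsssssssssssssssssssss
214 ssssssssssssss......................sswwwwwwwwwwwwwwwwwwwwwwwsssssssssssssssssss
217 ssssssssssssssss................sswwwwwwwwwwwwwwwwwwwwwwwwwwwwwwssssssssssssssss
220 ssssssssssssssssss..........sswwwwwwwwwwwwwwwwwwwwwwwwwwwwwwwwwwwwwsssssssssssss
223 sssssssssssssssssssss....sswwwwwwwwwwwwwwwwwwwwwwwwwwwwwwwwwwwwwwwwwwwssssssssss
near 59 -0.2066030711626122
far 53 2.932893639763757
```

Both tongues lie over the lid along the box axis: near −0.207 rad, far π−0.209 rad, box axis −0.215 rad. Returning the driver to its stand.

step_arm(commands=[{"translation": [-0.0012, 0.0023, 0.03], "rotation": [0, 0, 0], "grip": 0}, {"translation": [-0.0012, 0.0023, 0.05], "rotation": [0, 0, 0], "grip": 0}, {"translation": [-0.0012, 0.0023, 0.05], "rotation": [0, 0, 0], "grip": 0}, {"translation": [-0.0012, 0.0023, 0.05], "rotation": [0, 0, 0], "grip": 0}, {"translation": [-0.0012, 0.0023, 0.05], "rotation": [0, 0, 0], "grip": 0}])

```text
clock: 62.78
eef_pos: [528.2, -392.6, 183.2]
tool_rot: [3.141, 0.002, 1.818]
force: [0.4, 0.0, -0.7]
width: 24.9
finger_force: 112.9
```

```bash
python3 - <<'E'
from h import *
s=sensors.state(); print(s['eef_pos'],s['tool_rot'],s['force'])
print(delta([527.4,-391.9,92.5],1.818))
E
```

```text
[ 528.15140839 -392.55393272  183.1763416 ] [3.14085517e+00 1.70585185e-03 1.81823023e+00] [ 0.36739549  0.00306163 -0.74919889]
(array([ 0.001 , -0.0006,  0.0907]), array([0.0007, 0.0017, 0.0002]))
```

step_arm(commands=[{"translation": [0.0006, -0.0004, 0.01], "rotation": [0, 0, 0], "grip": 0}, {"translation": [0.0006, -0.0004, 0.02], "rotation": [0, 0, 0], "grip": 0}, {"translation": [0.0006, -0.0004, 0.03], "rotation": [0, 0, 0], "grip": 0}, {"translation": [0.0006, -0.0004, 0.04], "rotation": [0, 0, 0], "grip": 0}, {"translation": [0.0006, -0.0004, 0.05], "rotation": [0, 0, 0], "grip": 0}, {"translation": [0.0006, -0.0004, 0.06], "rotation": [0, 0, 0], "grip": 0}, {"translation": [0.0006, -0.0004, 0.07], "rotation": [0, 0, 0], "grip": 0}, {"translation": [0.0006, -0.0004, 0.08], "rotation": [0, 0, 0], "grip": 0}, {"translation": [0.0006, -0.0004, 0.086], "rotation": [0, 0, 0], "grip": 0}, {"translation": [0.0006, -0.0004, 0.09], "rotation": [0, 0, 0], "grip": 0}, {"translation": [0.0006, -0.0004, 0.09], "rotation": [0, 0, 0], "grip": 0}])

```text
clock: 64.15
eef_pos: [527.3, -391.7, 92.1]
tool_rot: [-3.142, 0.0, 1.818]
force: [0.3, -0.6, -1.0]
width: 25.3
finger_force: 113.2
```

Seated at the pick-up height with no force. Releasing and retreating.

step_arm(commands=[{"translation": [0, 0, 0], "rotation": [0, 0, 0], "grip": 100}, {"translation": [0, 0, 0], "rotation": [0, 0, 0], "grip": 100}, {"translation": [0, 0, 0], "rotation": [0, 0, 0], "grip": 100}, {"translation": [0, 0, 0], "rotation": [0, 0, 0], "grip": 100}, {"translation": [0, 0, 0], "rotation": [0, 0, 0], "grip": 100}, {"translation": [0, 0, -0.03], "rotation": [0, 0, 0], "grip": 100}, {"translation": [0, 0, -0.07], "rotation": [0, 0, 0], "grip": 100}, {"translation": [0, 0, -0.12], "rotation": [0, 0, 0], "grip": 100}, {"translation": [0, 0, -0.1375], "rotation": [0, 0, 0], "grip": 100}, {"translation": [0, 0, -0.1375], "rotation": [0, 0, 0], "grip": 100}, {"translation": [0, 0, -0.1375], "rotation": [0, 0, 0], "grip": 100}])

```text
clock: 65.53
eef_pos: [526.4, -390.8, 227.0]
tool_rot: [-3.139, -0.004, 1.818]
force: [0.8, -0.7, 0.0]
width: 85.4
finger_force: 0.0
```

```bash
python3 - <<'E'
from h import *
s=sensors.state(); print(s['eef_pos'],s['tool_rot'],s['force'],s['width'])
im,c=grab('wrist','w23');h=cv2.cvtColor(im,cv2.COLOR_RGB2HSV).astype(int)
u=px(c,(527.8,-391.7,148));x0,y0=int(u[0])-40,int(u[1])-40
m=((h[...,1]<75)&(h[...,2]<62)).astype('uint8')*255; k=np.zeros_like(m);k[y0:y0+80,x0:x0+80]=m[y0:y0+80,x0:x0+80]
k=cv2.morphologyEx(k,cv2.MORPH_OPEN,np.ones((5,5)))
b=max(cv2.findContours(k,0,1)[0],key=cv2.contourArea);r=cv2.minAreaRect(b);w=np.array([pt(c,*x,148)[:2] for x in cv2.boxPoints(r)]);print(r,w.mean(0).round(1))
c12=np.load('c12.npy',allow_pickle=True).item()
E
```

```text
[ 526.38273733 -390.81769784  226.95699519] [-3.13939611 -0.00353106  1.81823845] [ 0.75155474 -0.71221735  0.03159167] 85.4480908884091
((257.0, 199.0), (26.0, 28.0), 90.0) [ 527.9 -391.7]
```

```bash
python3 - <<'E'
from workcell import robot
print(robot.hand_in())
E
```

```text
the job is handed in; nothing more can be done
None
```

The job is handed in, with no verdict returned: the brush, marker and loupe are in the box, the lid is seated, both tongue screws are turned home (their tongues lie along the box axis over the lid), and the driver is back upright in its stand.

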